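# Put the fruit away: apples in the tray, bananas over the hanger bar

### The job

Put away all the fruit that came home in the wooden crate: lift the pieces out one at a time, set every apple gently in the blue tray and hang every bunch of bananas astride the steel bar, two bananas on either side, so that it hangs freely from its arch with its stem up. Do not drop any fruit, and leave the salt, the pepper, the mug, the jar and the bottle standing in their places.

Things in the scene. Friction and masses are not known exactly. Their poses are not given: they have to be found in the camera images.
- crate: shallow open wooden crate, fixed to the counter, 296 (x) x 426 (y) x 50 mm high, walls and floor 8 mm thick; origin at the centre of its underside, x points away from the robot; the fruit starts in it, in two rows of three places about 120 mm apart
- stand: banana hanger, fixed: a horizontal round steel bar along the stand's y axis between two thin upright posts (300 mm apart, 14 mm thick, on 110 x 30 x 12 mm wooden feet); origin on the counter 95 mm in front of (nearer the robot than) the point under the middle of the bar, x away from the robot. It may stand left or right of the crate
- bar_mid (a point): middle of the axis of the hanger's bar: 150 mm above the counter, bar 14 mm in diameter, free length 286 mm; its y axis lies along the bar, z is up
- tray: blue ceramic open fruit tray standing loose (0.9 kg) in front of the hanger, 200 (x) x 280 (y) x 35 mm high, walls and floor 6 mm thick; origin at the centre of its underside
- apple0_center (a point): centre of a red apple, 58 mm in diameter, 55 mm tall, 110 g, with a flat foot so that it does not roll far; the point lies 28 mm above its foot while it stands upright. May be absent
- apple1_center (a point): centre of a red apple, 58 mm in diameter, 55 mm tall, 110 g, with a flat foot so that it does not roll far; the point lies 28 mm above its foot while it stands upright. May be absent
- apple2_center (a point): centre of a red apple, 58 mm in diameter, 55 mm tall, 110 g, with a flat foot so that it does not roll far; the point lies 28 mm above its foot while it stands upright. May be absent
- apple3_center (a point): centre of a red apple, 58 mm in diameter, 55 mm tall, 110 g, with a flat foot so that it does not roll far; the point lies 28 mm above its foot while it stands upright. May be absent
- bananas0: rigid bunch of 4 small yellow bananas, 240 g, bottom-heavy, standing stem up like a four-legged arch; origin under its middle at the level of the banana tips, z up. Grip the stem: a 22 (x) x 26 (y) mm block from 104 to 145 mm above the origin. Two bananas go down on the +y and two on the -y side, 112 mm over the outside in y, 82 mm in x. The arch between them runs along x. May be absent
- bananas0_crook (a point): point in the arch of that bunch, 72 mm above its origin: the bar's axis lies here when the bunch hangs fully on the bar. The arch is about 54 mm wide inside low down (in y) and its roof is a shallow V, 80 mm above the origin
- bananas1: rigid bunch of 4 small yellow bananas, 240 g, bottom-heavy, standing stem up like a four-legged arch; origin under its middle at the level of the banana tips, z up. Grip the stem: a 22 (x) x 26 (y) mm block from 104 to 145 mm above the origin. Two bananas go down on the +y and two on the -y side, 112 mm over the outside in y, 82 mm in x. The arch between them runs along x. May be absent
- bananas1_crook (a point): point in the arch of that bunch, 72 mm above its origin: the bar's axis lies here when the bunch hangs fully on the bar. The arch is about 54 mm wide inside low down (in y) and its roof is a shallow V, 80 mm above the origin
- salt: white salt shaker under the bar, 36 mm wide, 56 mm tall; a loose bystander; origin at the centre of its underside
- pepper: dark pepper shaker behind the hanger, 36 mm wide, 56 mm tall; a loose bystander; origin at the centre of its underside
- mug: white mug, 76 mm wide, 90 mm tall, at the far side of the counter; a loose bystander; origin at the centre of its underside
- jar: amber honey jar, 70 mm wide, 100 mm tall, at the right side of the counter; a loose bystander; origin at the centre of its underside
- oil: green oil bottle, 60 mm wide, 190 mm tall, at the left side of the counter; a loose bystander; origin at the centre of its underside
Things that resemble listed ones, but are neither listed nor needed, are in the scene too. Leave any purple look-alike of the part that bears apple1_center alone. What is shaped like the part that bears apple3_center but pink is not meant.

How it is judged:
At the end, for the whole second after the job is handed in: Every apple rests in the tray (centre under 75 mm above its underside). Every bunch hangs at rest on the bar, its crook within 25 mm of the bar's axis sideways and -20 to +30 mm in height, within 135 mm of the bar's middle, stem within 0.4 rad of upright. The tray is level (x of apple0_center in the frame of tray between -0.09 and 0.09 m and y of apple0_center in the frame of tray between -0.13 and 0.13 m and z of each of apple0_center, apple1_center, apple2_center, apple3_center in the frame of tray below 0.075 m and linear speed of each of apple0, apple1, apple2, apple3 below 0.03 m/s and x of apple1_center in the frame of tray between -0.09 and 0.09 m and y of apple1_center in the frame of tray between -0.13 and 0.13 m and x of apple2_center in the frame of tray between -0.09 and 0.09 m and y of apple2_center in the frame of tray between -0.13 and 0.13 m and x of apple3_center in the frame of tray between -0.09 and 0.09 m and y of apple3_center in the frame of tray between -0.13 and 0.13 m and x of bananas0_crook in the frame of bar_mid between -0.025 and 0.025 m and y of bananas0_crook in the frame of bar_mid between -0.135 and 0.135 m and z of bananas0_crook in the frame of bar_mid between -0.02 and 0.03 m and angle between each of bananas0, bananas1's own z axis and vertical below 0.4 rad and contact force between each of bananas0, bananas1 and stand above 0.3 N and linear speed of each of bananas0, bananas1 below 0.05 m/s and x of bananas1_crook in the frame of bar_mid between -0.025 and 0.025 m and y of bananas1_crook in the frame of bar_mid between -0.135 and 0.135 m and z of bananas1_crook in the frame of bar_mid between -0.02 and 0.03 m and angle between tray's own z axis and vertical below 0.1 rad); the robot touches nothing.
It fails at once if a bystander (salt, pepper, mug, jar or oil bottle) is pushed more than 4 cm or tipped over (distance of any of salt, pepper, mug, jar, oil from where it was at the start of the episode above 0.04 m or angle between any of salt, pepper, mug, jar, oil's own z axis and vertical above 0.5 rad).
It fails at once if an apple is dropped or thrown: it flies free of the fingers faster than 1.2 m/s (a fall of about 7 cm) ((linear speed of apple0 above 1.2 m/s and contact force between the fingers and apple0 below 0.05 N) or (linear speed of apple1 above 1.2 m/s and contact force between the fingers and apple1 below 0.05 N) or (linear speed of apple2 above 1.2 m/s and contact force between the fingers and apple2 below 0.05 N) or (linear speed of apple3 above 1.2 m/s and contact force between the fingers and apple3 below 0.05 N)).
It fails at once if a bunch of bananas is dropped: it falls free of the fingers faster than 1.2 m/s ((linear speed of bananas0 above 1.2 m/s and contact force between the fingers and bananas0 below 0.05 N) or (linear speed of bananas1 above 1.2 m/s and contact force between the fingers and bananas1 below 0.05 N)).
Of apple0, apple1, apple2, apple3, bananas0, bananas1 only 5 to 6 are there at a start; the rules pass over those that are not, and their reading is None.
At some moment in a run one of apple0, apple1, apple2, apple3 may be knocked a few centimetres aside while the robot is not near it.
It also fails if it takes over 210 s, if anything falls off the work surface, if the arm or the gripper's body presses on something with over 40 N, if the wrist force passes 120 N, or if a joint passes its speed limit or range.

### The arm

A 6-joint arm with a two-finger parallel gripper is mounted at the origin on the work surface. World frame = base frame: x ahead of the robot, y to its left, z up, the work surface at z = 0. Lengths are in m, angles in rad, forces in N, time in s.
With the tool pointing down it reaches from about 0.375 to 0.9 m from the base axis. Payload 3.1 kg.
Tool frame: the origin (TCP) lies midway between the tips of the shut fingers; the grasp point (between the pads) lies 19 mm behind it; x points along the fingers, y is the direction in which the jaws open and shut, and the axes are right-handed (so a half turn about x gives the same grasp; the last joint's range is limited). The gripper opens to 85 mm and grips with 20 to 120 N. Pads are 22 mm wide; open, the fingers measure 114 mm over their backs; the gripper's body (76 mm by 85 mm) begins 54 mm behind the grasp point. The pads swing forward as they close: fully open they stand 13 mm farther back than shut.
Start: joints at [-1.302, 0.527, 1.433, -0, 1.181, -0.178], TCP at [0.27, -0.564, 0.231] pointing down, gripper open.
Joint ranges: [-3.08, 3.08], [-0.75, 2.2], [0.22, 2.44], [-1.43, 4.57], [0, 2.65], [-2.85, 2.85]. Speed limits (rad/s): [2.79, 2.79, 3.14, 3.14, 3.14, 3.14].

### API

Orientations are given as a unit quaternion [x, y, z, w].
In Python, from station import manip gives the robot as it stands.
- The arm moves only by the tool carry_out, never from a script. Its argument "commands" is a list that holds one entry, the list of rows, each a list of 7 numbers: the shift along the tool's x, y, z in units of 25 mm (1.0 is 25 mm), then the turn, a rotation vector about the tool's x, y, z in units of 5 degrees (1.0 is 5 degrees), then the finger opening in mm, from 0 to 85.4. A call has exactly 5 rows; each row is the pose to reach, as a shift and turn from the pose commanded when the call began, along the tool's axes at that moment; what a row does not reach only later rows make up. A row lasts 1/10 s, in which the tool goes at most 50 mm and 8.59 degrees, less where a joint would pass 70% of its speed; a pose out of reach is approached as far as the arm can. A call with a gripper value outside its range is refused whole. The fingers move at their own pace and stop on an object; "force" is the grip in N (left out, the last holds). Time passes only in rows, so rows that repeat a pose let the fingers close, or fill a call up. It gives the time, the measured TCP pose, the force and the opening at its end, in the units of the state.
- manip.sense(): the state, without advancing time (a new reading comes with each control period).
- manip.snapshot(name): name is "side" or "top" or "wrist"; returns a dict with "image" (420x560x3 uint8, red, green, blue), "fx", "fy", "cx", "cy" (pixels), "rvec" (rotation vector, rad) and "tvec" (3), from world to camera coordinates, as OpenCV has them. Camera axes: x right, y down, z forward; pixel columns grow to the right and rows downward; lengths in m; the calibration is good to about 2 mm. The wrist camera is an equidistant fisheye: a pixel r from the principal point sees the ray r / f radians off the axis. A picture is of the moment at which its call begins. There is no depth.
- manip.sign_off(): hands the job in, once; it reports no verdict.
The state is a dict: "t": time; "q": joint angles; "qd": joint speeds; "tau": joint torques, N m; "tcp_pos": TCP position; "tool_rot": TCP orientation; "force": force on the tool from outside, world axes, zero at the start; "ft_torque": the same for the moment, N m; "finger_gap": opening from 0.0 (shut) to 1.0 (fully open).
Only numpy, scipy, OpenCV 4.12 (cv2) and the standard library are available. Lean on these libraries where they do the work, as an engineer would, in place of code of your own. Each camera call takes 0.05 s, during which the arm holds its last target.

## Working session

There is one attempt and no reset: what is moved stays moved. The work goes in short steps, Python scripts to look and compute and a tool call to move; the robot and the scene stay as the last step left them, time stands still between calls to the robot, and variables do not carry over. Pictures are saved under pics/ and viewed, and the job is handed in when it is done.

Besides the shell and the picture viewer there is one more tool, called after "Request:" as name([rows], argument=value, ...), one row to a line, values as JSON. carry_out: Moves the arm, as the interface text tells. Its arguments: {"type":"object","properties":{"commands":{"type":"array"},"force":{"type":"number"}},"required":["commands"]}

```bash
ls; mkdir -p pics; cat > h.py <<'E'
import numpy as np, cv2
from scipy.spatial.transform import Rotation as R
from station import manip
def snap(name,fn):
    s=manip.snapshot(name); cv2.imwrite('pics/'+fn,s['image'][:,:,::-1]); return s
def ray(s,u,v):
    Rm=R.from_rotvec(s['rvec']).as_matrix(); t=np.array(s['tvec'])
    d=np.array([(u-s['cx'])/s['fx'],(v-s['cy'])/s['fy'],1.]); 
    return -Rm.T@t, Rm.T@d
def atz(s,u,v,z):
    o,d=ray(s,u,v); return o+d*(z-o[2])/d[2]
def proj(s,p):
    Rm=R.from_rotvec(s['rvec']).as_matrix(); c=Rm@np.array(p)+np.array(s['tvec'])
    return np.array([s['cx']+s['fx']*c[0]/c[2], s['cy']+s['fy']*c[1]/c[2]])
E
python3 - <<'E'
from h import *
print(manip.sense())
for n in ('top','side'):
    s=snap(n,n+'0.png'); o,d=ray(s,280,210); print(n,s['fx'],s['fy'],s['cx'],s['cy'],o,d)
E
```

```text
pics
{'t': 0.0, 'q': array([-1.30248522e+00,  5.28460670e-01,  1.43394724e+00,  1.17982412e-05,
        1.18138697e+00, -1.78498381e-01]), 'qd': array([-1.34306729e-03, -1.04638012e-03, -6.61262914e-05,  1.12762922e-03,
        8.36597544e-04, -1.23813928e-03]), 'tau': array([ 1.61074395e-04, -4.42348480e+01, -1.78024077e+01, -3.42890071e-04,
        8.39717919e-03, -6.80063749e-06]), 'tcp_pos': array([ 0.26988872, -0.56290825,  0.23032271]), 'tool_rot': array([-0.68950315, -0.15743659,  0.68956535, -0.1558806 ]), 'force': array([0.14329451, 0.30186946, 1.72787026]), 'ft_torque': array([-0.03214298, -0.02369941,  0.00936983]), 'finger_gap': 0.998677772199937}
top 444.5367585798787 444.5367585798787 281.7451431500502 207.87066354374173 [0.41793655 0.01462584 1.61545363] [ 0.06429997 -0.01808034 -0.99778603]
side 395.14583281121503 395.14583281121503 277.7844095278478 208.78187934835853 [ 0.3021937  -0.98578538  0.68431269] [ 0.18358262  0.84237704 -0.50669447]
```

View pics/top0.png

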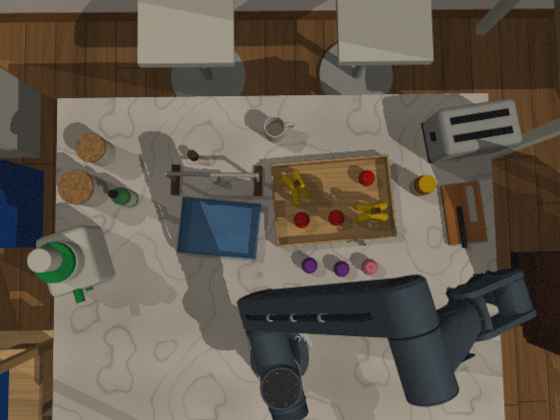

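View pics/side0.png

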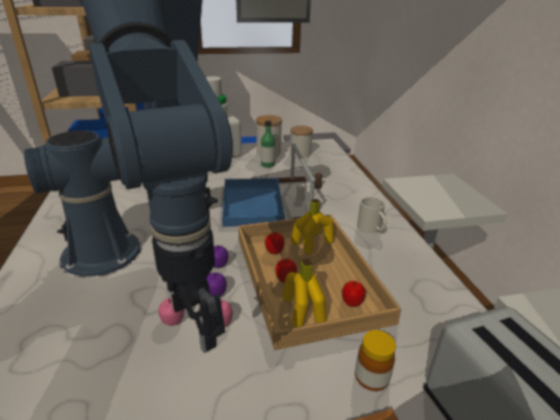

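The top view shows the crate at (333,200) holding three red apples, at (367,178), (302,220) and (336,218), and two yellow bunches, at (294,185) and (373,211). The sixth place is empty. Purple balls at (309,265) and (341,269) and pink ones at (370,267) lie outside the crate and aren't meant. The bar runs from (170,175) to (258,177) and the tray is at (219,227).

Next I'll confirm this in a crop.

```bash
python3 - <<'E'
import cv2
a=cv2.imread('pics/top0.png')
cv2.imwrite('pics/crop1.png',cv2.resize(a[150:280,260:410],None,fx=4.5,fy=4.5,interpolation=cv2.INTER_CUBIC))
cv2.imwrite('pics/crop2.png',cv2.resize(a[140:270,150:280],None,fx=4.5,fy=4.5,interpolation=cv2.INTER_CUBIC))
E
```

```text
(no output)
```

View pics/crop1.png

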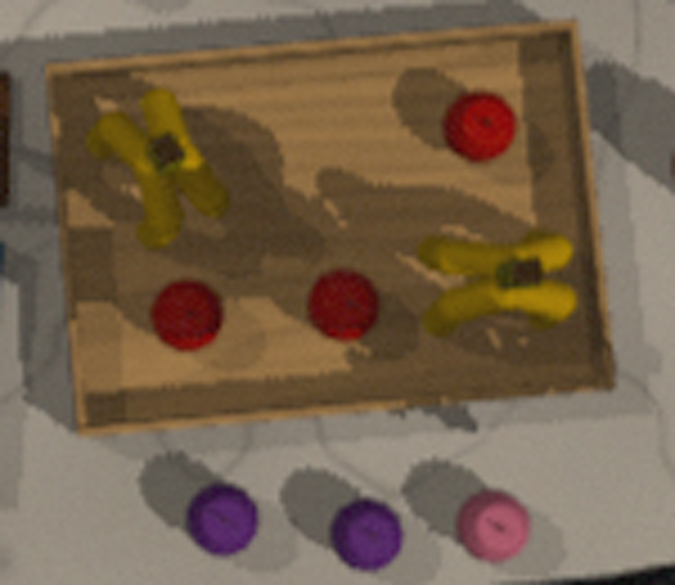

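View pics/crop2.png

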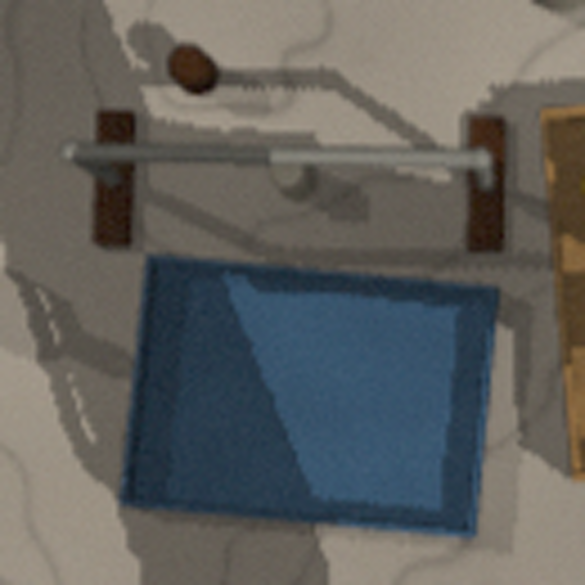

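The crop confirms it: three red apples and two bunches in the crate, with purple and pink look-alikes outside at crop (223,520), (367,535) and (493,526), which I'll leave alone. It also shows the bar, the white shaker under it and the dark shaker behind it.

Now to measure.

```bash
cat >> h.py <<'E'
def delta(pos,axx,axy,gap=None):
    """tool-frame shift (25mm units) and turn (5deg units) to pose with tool x=axx,y=axy"""
    s=manip.sense(); Rc=R.from_quat(s['tool_rot']).as_matrix()
    x=np.array(axx,float);x/=np.linalg.norm(x);y=np.array(axy,float);y-=x*(x@y);y/=np.linalg.norm(y)
    best=None
    for sg in (1,-1):
        Rt=np.c_[x,sg*y,np.cross(x,sg*y)]
        rv=R.from_matrix(Rc.T@Rt).as_rotvec()
        if best is None or np.linalg.norm(rv)<np.linalg.norm(best): best=rv
    d=Rc.T@(np.array(pos)-s['tcp_pos'])
    print('t %.2f tcp'%s['t'],s['tcp_pos'].round(4),'gap %.3f'%s['finger_gap'],'q',s['q'].round(2),'F',s['force'].round(1))
    print('  shift',(d/0.025).round(2),'turn',(np.degrees(best)/5).round(2))
    return d/0.025,np.degrees(best)/5
E
python3 - <<'E'
from h import *
import pickle
s=manip.snapshot('top'); 
def c1(u,v): return 260+(u+.5)/4.5-.5,150+(v+.5)/4.5-.5
def c2(u,v): return 150+(u+.5)/4.5-.5,140+(v+.5)/4.5-.5
for n,p in dict(aL=(187,315),aM=(344,304),aR=(480,127)).items(): print(n,atz(s,*c1(*p),.036).round(4))
for n,p in dict(s0=(168,149),s1=(525,271)).items(): print(n,'stemtop',atz(s,*c1(*p),.153).round(4))
for n,p in dict(A=(160,98),B=(102,135),C=(158,236),D=(216,205),E=(435,248),F=(562,246),G=(437,322),H=(567,302)).items(): print(n,atz(s,*c1(*p),.03).round(4))
for n,p in dict(b0=(118,153),b1=(470,159)).items(): print(n,'bar',atz(s,*c2(*p),.157).round(4))
for n,p in dict(f0a=(96,112),f0b=(135,112),f0c=(94,246),f0d=(131,246),f1a=(469,117),f1b=(506,117),f1c=(469,250),f1d=(505,250)).items(): print(n,'foot',atz(s,*c2(*p),.012).round(4))
for n,p in dict(t0=(148,255),t1=(498,288),t2=(475,535),t3=(121,506)).items(): print(n,'tray',atz(s,*c2(*p),.035).round(4))
for n,p in dict(c0=(47,66),c1=(576,22),c2=(613,386),c3=(80,432)).items(): print(n,'crate',atz(s,*c1(*p),.05).round(4))
print(R.from_quat(manip.sense()['tool_rot']).as_matrix().round(3))
E
```

```text
aL [ 0.484  -0.0886  0.036 ]
aM [ 0.4903 -0.2134  0.036 ]
aR [ 0.6297 -0.3263  0.036 ]
s0 stemtop [ 0.6017 -0.0698  0.153 ]
s1 stemtop [ 0.5067 -0.3308  0.153 ]
A [ 0.6583 -0.0715  0.03  ]
B [ 0.6293 -0.0245  0.03  ]
C [ 0.5476 -0.0674  0.03  ]
D [ 0.5715 -0.1142  0.03  ]
E [ 0.5339 -0.2883  0.03  ]
F [ 0.5336 -0.3902  0.03  ]
G [ 0.4749 -0.288   0.03  ]
H [ 0.4888 -0.3926  0.03  ]
b0 bar [0.6384 0.3286 0.157 ]
b1 bar [0.6295 0.0716 0.157 ]
f0a foot [0.6939 0.3773 0.012 ]
f0b foot [0.6933 0.346  0.012 ]
f0c foot [0.5855 0.3792 0.012 ]
f0d foot [0.585  0.3497 0.012 ]
f1a foot [0.6848 0.0775 0.012 ]
f1b foot [0.6843 0.0476 0.012 ]
f1c foot [0.5768 0.0792 0.012 ]
f1d foot [0.5763 0.0503 0.012 ]
t0 tray [0.5752 0.3316 0.035 ]
t1 tray [0.5439 0.0558 0.035 ]
t2 tray [0.3498 0.0771 0.035 ]
t3 tray [0.3782 0.3536 0.035 ]
c0 crate [0.6822 0.0183 0.05  ]
c1 crate [ 0.7105 -0.4028  0.05  ]
c2 crate [ 0.4212 -0.4213  0.05  ]
c3 crate [ 0.3938 -0.0021  0.05  ]
[[-0.     0.432 -0.902]
 [ 0.002 -0.902 -0.432]
 [-1.    -0.002 -0.   ]]
```

```bash
cat > d.py <<'E'
import sys; from h import *
x,y,z,a=map(float,sys.argv[1:5]); a=np.radians(a)
delta([x,y,z],[0,0,-1],[np.cos(a),np.sin(a),0])
E
python3 d.py 0.630 -0.326 0.13 -64.4
```

```text
t 0.15 tcp [ 0.2699 -0.5631  0.2306] gap 0.998 q [-1.3   0.53  1.43 -0.    1.18 -0.18] F [-0.5 -0.  -0.1]
  shift [  4.03  -2.32 -17.09] turn [-0.   -0.    0.02]
```

Request:
carry_out([
  [[0, -0.3, -1.7, 0, 0, 0, 85], [0, -0.6, -3.4, 0, 0, 0, 85], [0, -0.9, -5.1, 0, 0, 0, 85], [0, -1.2, -6.8, 0, 0, 0, 85], [0, -1.4, -8.5, 0, 0, 0, 85]],
], force=40)

```text
t: 0.65
tcp_pos: [0.4475, -0.4387, 0.231]
tool_rot: [-0.689, -0.157, 0.69, -0.156]
force: [1.4, -0.1, 0.2]
finger_gap: 0.994
```

Request:
carry_out([
  [[0, -0.2, -1.7, 0, 0, 0, 85], [0, -0.4, -3.4, 0, 0, 0, 85], [0, -0.6, -5.1, 0, 0, 0, 85], [1, -0.8, -6.8, 0, 0, 0, 85], [2, -0.9, -8.6, 0, 0, 0, 85]],
])

```text
t: 1.15
tcp_pos: [0.6311, -0.3267, 0.1821]
tool_rot: [0.69, 0.156, -0.689, 0.157]
force: [1.1, -1.7, -0.2]
finger_gap: 0.993
```

```bash
python3 - <<'E'
from h import *
s=snap('wrist','w1.png'); snap('top','t1.png'); print(s['fx'],s['cx'],s['cy'],R.from_rotvec(s['rvec']).as_matrix().round(2),s['tvec'])
E
python3 d.py 0.630 -0.326 0.014 -64.4
```

```text
325.19226210127806 283.9507865205202 212.62028729285984 [[ 0.43 -0.9   0.  ]
 [-0.85 -0.41  0.32]
 [-0.29 -0.14 -0.95]] [-0.5679224   0.38063417  0.46964522]
t 1.25 tcp [ 0.6317 -0.3221  0.1768] gap 0.995 q [-0.63  0.7   1.24  0.    1.2   0.49] F [-1.1  0.2 -1.2]
  shift [6.51 0.16 0.12] turn [0.07 0.02 0.08]
```

View pics/w1.png

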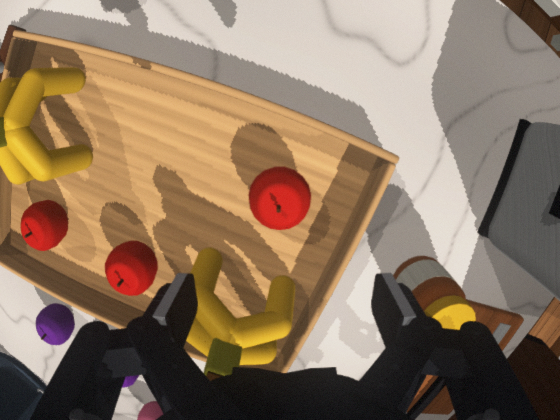

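View pics/t1.png

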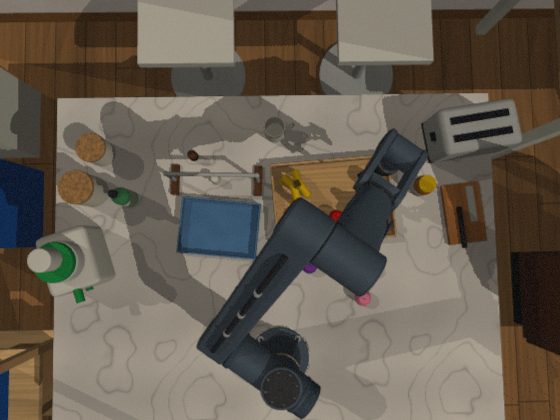

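The wrist view shows the right-rear apple at (280,197), midway between the fingers at about (170,300) and (395,300). I'll cross-check with wrist triangulation.

```bash
cat >> h.py <<'E'
def wray(s,u,v):
    Rm=R.from_rotvec(s['rvec']).as_matrix(); t=np.array(s['tvec'])
    x=(u-s['cx'])/s['fx'];y=(v-s['cy'])/s['fy'];r=np.hypot(x,y)+1e-12
    d=np.array([x/r*np.sin(r),y/r*np.sin(r),np.cos(r)]); return -Rm.T@t,Rm.T@d
def watz(s,u,v,z):
    o,d=wray(s,u,v); return o+d*(z-o[2])/d[2]
def blobs(s,kind='red',minA=60):
    h=cv2.cvtColor(s['image'],cv2.COLOR_RGB2HSV)
    H,S,V=[h[...,i].astype(int) for i in range(3)]
    m=((H<6)|(H>174))&(S>180)&(V>70) if kind=='red' else (H>20)&(H<34)&(S>150)&(V>70)
    n,l,st,c=cv2.connectedComponentsWithStats(m.astype(np.uint8))
    return [(c[i].round(1),st[i][4]) for i in range(1,n) if st[i][4]>minA]
E
python3 - <<'E'
from h import *
s=manip.snapshot('wrist')
for c,a in blobs(s,minA=300): print(c,a,watz(s,*c,.038).round(4))
t=manip.snapshot('side')
for c,a in blobs(t): print('side',c,a,atz(t,*c,.037).round(4))
E
```

```text
[285.  201.9] 3076 [ 0.6298 -0.3235  0.038 ]
[ 45.1 226.6] 1814 [ 0.4844 -0.0877  0.038 ]
[133.5 270.7] 2220 [ 0.4906 -0.2112  0.038 ]
side [274.3 242.6] 290 [ 0.4843 -0.0856  0.037 ]
side [284.4 268.2] 269 [ 0.4885 -0.2024  0.037 ]
side [353.2 293.3] 428 [ 0.6309 -0.3232  0.037 ]
```

```bash
python3 d.py 0.630 -0.3245 0.015 -64.4
```

```text
t 1.35 tcp [ 0.6295 -0.3263  0.1802] gap 0.995 q [-0.64  0.7   1.24 -0.    1.2   0.49] F [-1.  -0.5 -0. ]
  shift [ 6.61 -0.04 -0.06] turn [0.03 0.02 0.03]
```

Request:
carry_out([
  [[1.6, 0, 0, 0, 0, 0, 85], [3.2, 0, 0, 0, 0, 0, 85], [4.8, 0, 0, 0, 0, 0, 85], [6.0, 0, 0, 0, 0, 0, 85], [6.6, 0, 0, 0, 0, 0, 85]],
])

```text
t: 1.85
tcp_pos: [0.6271, -0.3283, 0.0149]
tool_rot: [-0.689, -0.157, 0.691, -0.155]
force: [-0.8, -0.8, 0.0]
finger_gap: 0.996
```

Request:
carry_out([
  [[0, 0, 0, 0, 0, 0, 75], [0, 0, 0, 0, 0, 0, 50], [0, 0, 0, 0, 0, 0, 40], [0, 0, 0, 0, 0, 0, 40], [0, 0, 0, 0, 0, 0, 40]],
])

```text
t: 2.35
tcp_pos: [0.6311, -0.329, 0.0198]
tool_rot: [0.691, 0.155, -0.688, 0.158]
force: [-1.4, -0.4, 6.5]
finger_gap: 0.65
```

Request:
carry_out([
  [[0, 0, 0, 0, 0, 0, 40], [0, 0, 0, 0, 0, 0, 40], [-0.5, 0, 0, 0, 0, 0, 40], [-1.2, 0, 0, 0, 0, 0, 40], [-2, 0, 0, 0, 0, 0, 40]],
])

```text
t: 2.85
tcp_pos: [0.6293, -0.3273, 0.068]
tool_rot: [-0.689, -0.157, 0.69, -0.156]
force: [0.7, -0.3, -1.2]
finger_gap: 0.651
```

```bash
python3 d.py 0.453 0.125 0.23 0
python3 -c "
from h import *
s=snap('wrist','w2.png');print(blobs(s))"
```

```text
t 2.85 tcp [ 0.6293 -0.3273  0.068 ] gap 0.651 q [-0.64  0.83  1.31  0.    1.    0.49] F [ 0.7 -0.3 -1.2]
  shift [ -6.46 -19.37  -1.46] turn [-1.288e+01 -0.000e+00  1.000e-02]
[(array([283.9, 292.2]), np.int32(13068)), (array([  2.1, 264.3]), np.int32(171)), (array([ 76.8, 326.6]), np.int32(3477))]
```

View pics/w2.png

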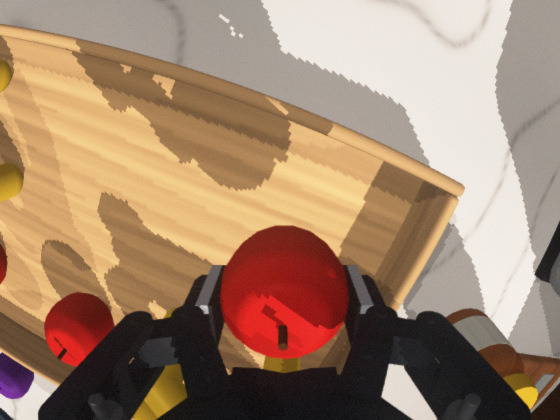

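Request:
carry_out([
  [[-1.6, 0, 0, -1, 0, 0, 40], [-3.2, -0.6, 0, -2.5, 0, 0, 40], [-4.8, -1.8, 0, -4, 0, 0, 40], [-6.0, -3.2, -0.2, -5.5, 0, 0, 40], [-6.5, -4.8, -0.4, -7, 0, 0, 40]],
])

```text
t: 3.4
tcp_pos: [0.5883, -0.2157, 0.2342]
tool_rot: [0.611, 0.355, -0.608, 0.361]
force: [0.2, -0.1, -1.5]
finger_gap: 0.647
```

```bash
python3 d.py 0.453 0.125 0.23 0
```

```text
t 3.40 tcp [ 0.5883 -0.2157  0.2342] gap 0.647 q [-0.53  0.52  1.43  0.    1.18 -0.02] F [ 0.2 -0.1 -1.5]
  shift [  0.07 -11.37  -9.27] turn [-5.83  0.03 -0.1 ]
```

Request:
carry_out([
  [[0, -1.2, -1, -1.2, 0, 0, 40], [0, -2.5, -2.0, -2.4, 0, 0, 40], [0, -3.8, -3.1, -3.6, 0, 0, 40], [0, -5.1, -4.2, -4.8, 0, 0, 40], [0, -6.5, -5.3, -5.8, 0, 0, 40]],
])

```text
t: 3.9
tcp_pos: [0.5097, -0.0185, 0.2304]
tool_rot: [0.501, 0.499, -0.5, 0.5]
force: [0.4, -0.4, -1.2]
finger_gap: 0.65
```

```bash
python3 d.py 0.453 0.125 0.09 0
```

```text
t 3.90 tcp [ 0.5097 -0.0185  0.2304] gap 0.650 q [-0.26  0.37  1.72  0.    1.05 -0.25] F [ 0.4 -0.4 -1.2]
  shift [ 5.61 -2.3  -5.73] turn [-0.04  0.   -0.02]
```

Request:
carry_out([
  [[0, -0.5, -1.2, 0, 0, 0, 40], [0.5, -1.1, -2.6, 0, 0, 0, 40], [2, -1.7, -4, 0, 0, 0, 40], [3.6, -2.1, -5.2, 0, 0, 0, 40], [5, -2.3, -5.7, 0, 0, 0, 40]],
])

```text
t: 4.4
tcp_pos: [0.4531, 0.1251, 0.1047]
tool_rot: [0.502, 0.498, -0.5, 0.499]
force: [1.6, 0.2, -2.0]
finger_gap: 0.651
```

Request:
carry_out([
  [[1, 0, 0, 0, 0, 0, 40], [2, 0, 0, 0, 0, 0, 40], [2.6, 0, 0, 0, 0, 0, 40], [3, 0, 0, 0, 0, 0, 40], [3, 0, 0, 0, 0, 0, 40]],
])

```text
t: 4.9
tcp_pos: [0.4536, 0.123, 0.029]
tool_rot: [-0.501, -0.499, 0.502, -0.498]
force: [-0.3, -0.4, -1.4]
finger_gap: 0.649
```

```bash
python3 d.py 0.453 0.125 0.019 0
python3 -c "
from h import *
s=snap('top','t2.png')
snap('side','s2.png')"
```

```text
t 4.90 tcp [0.4536 0.123  0.029 ] gap 0.649 q [0.03 0.7  1.96 0.   0.48 0.03] F [-0.3 -0.4 -1.4]
  shift [ 0.4  -0.02 -0.08] turn [-0.08  0.    0.01]
```

View pics/s2.png

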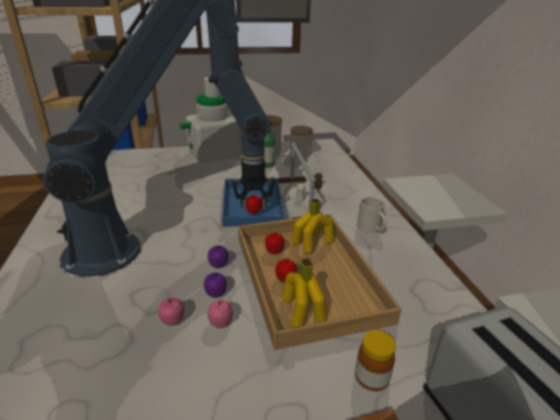

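Request:
carry_out([
  [[0.2, 0, 0, 0, 0, 0, 40], [0.4, 0, 0, 0, 0, 0, 40], [0.5, 0, 0, 0, 0, 0, 40], [0.5, 0, 0, 0, 0, 0, 62], [0.5, 0, 0, 0, 0, 0, 75]],
])

```text
t: 5.5
tcp_pos: [0.4539, 0.1229, 0.0172]
tool_rot: [0.502, 0.498, -0.502, 0.498]
force: [-0.5, -0.7, 1.2]
finger_gap: 0.864
```

Request:
carry_out([
  [[0.5, 0, 0, 0, 0, 0, 80], [0, 0, 0, 0, 0, 0, 80], [-1, 0, 0, 0, 0, 0, 80], [-3, 0, 0, 0, 0, 0, 80], [-5, 0, 0, 0, 0, 0, 80]],
])

```text
t: 6.0
tcp_pos: [0.4526, 0.1229, 0.1432]
tool_rot: [-0.501, -0.499, 0.503, -0.497]
force: [2.1, -0.4, 0.2]
finger_gap: 0.938
```

```bash
python3 d.py 0.490 -0.212 0.18 0
python3 -c "
from h import *
s=snap('wrist','w3.png')
for c,a in blobs(s): print(c,a,watz(s,*c,.036))"
```

```text
t 6.00 tcp [0.4526 0.1229 0.1432] gap 0.938 q [0.03 0.47 1.9  0.   0.78 0.03] F [ 2.1 -0.4  0.2]
  shift [-1.48  1.59 13.38] turn [-0.08  0.    0.04]
[285.9 207.9] 3853 [0.45416329 0.12462913 0.036     ]
[311.1 365.3] 151 [ 0.48000561 -0.05035554  0.036     ]
```

View pics/w3.png

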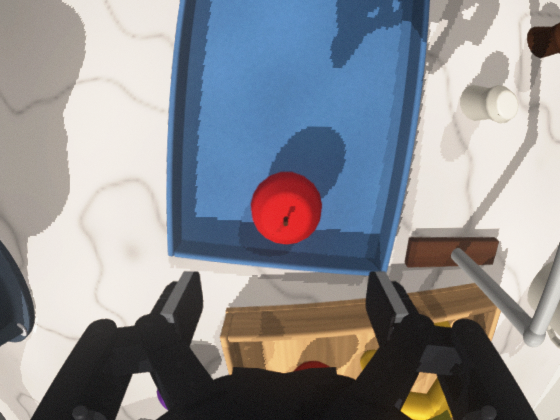

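The first apple is in the tray, seen at (286,208). Next is the middle apple.

Request:
carry_out([
  [[-0.8, 0.2, 1.6, 0, 0, 0, 80], [-1.5, 0.4, 3.2, 0, 0, 0, 80], [-1.5, 0.6, 4.8, 0, 0, 0, 80], [-1.5, 0.8, 6.4, 0, 0, 0, 80], [-1.5, 1, 8, 0, 0, 0, 80]],
])

```text
t: 6.55
tcp_pos: [0.477, -0.0786, 0.1803]
tool_rot: [0.502, 0.498, -0.502, 0.498]
force: [0.5, 0.3, 0.2]
finger_gap: 0.938
```

Request:
carry_out([
  [[0, 0.1, 1.4, 0, 0, 0, 80], [0, 0.3, 2.8, 0, 0, 0, 80], [0, 0.5, 4.2, 0, 0, 0, 80], [0, 0.6, 5.4, 0, 0, 0, 80], [0, 0.6, 5.4, 0, 0, 0, 80]],
])

```text
t: 7.05
tcp_pos: [0.4923, -0.2165, 0.1801]
tool_rot: [-0.503, -0.496, 0.503, -0.499]
force: [-0.2, 0.6, 0.3]
finger_gap: 0.938
```

```bash
python3 d.py 0.490 -0.212 0.017 0
python3 -c "
from h import *
s=snap('wrist','w4.png')
for c,a in blobs(s): print(c,a,watz(s,*c,.038))"
```

```text
t 7.05 tcp [ 0.4923 -0.2165  0.1801] gap 0.938 q [-0.62  0.48  1.71 -0.    0.95 -0.61] F [-0.2  0.6  0.3]
  shift [ 6.52 -0.11 -0.2 ] turn [-0.13  0.03 -0.03]
[271.3  52.3] 3315 [ 0.48372009 -0.08685997  0.038     ]
[280.3 192.3] 3063 [ 0.48973429 -0.21151668  0.038     ]
```

View pics/w4.png

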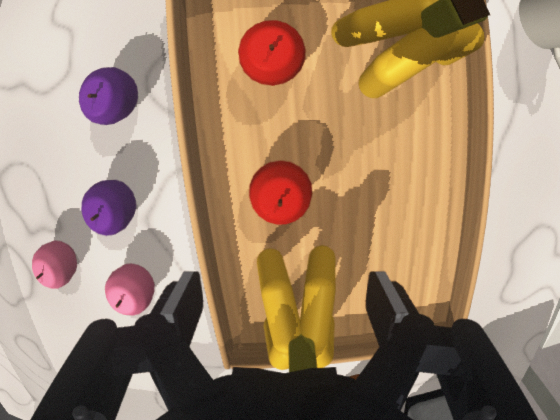

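Request:
carry_out([
  [[1.6, -0.1, -0.1, 0, 0, 0, 80], [3.2, -0.1, -0.2, 0, 0, 0, 80], [4.8, -0.1, -0.2, 0, 0, 0, 80], [6.0, -0.1, -0.2, 0, 0, 0, 80], [6.5, -0.1, -0.2, 0, 0, 0, 80]],
])

```text
t: 7.6
tcp_pos: [0.4869, -0.2046, 0.0148]
tool_rot: [-0.501, -0.501, 0.502, -0.496]
force: [-0.3, 0.1, 0.8]
finger_gap: 0.935
```

Request:
carry_out([
  [[0, 0, 0, 0, 0, 0, 75], [0, 0, 0, 0, 0, 0, 50], [0, 0, 0, 0, 0, 0, 40], [0, 0, 0, 0, 0, 0, 40], [0, 0, 0, 0, 0, 0, 40]],
])

```text
t: 8.1
tcp_pos: [0.4898, -0.2077, 0.0188]
tool_rot: [0.502, 0.497, -0.502, 0.499]
force: [0.8, 0.2, 7.5]
finger_gap: 0.648
```

Request:
carry_out([
  [[0, 0, 0, 0, 0, 0, 40], [-0.5, 0, 0, 0, 0, 0, 40], [-1.5, 0, 0, 0, 0, 0, 40], [-3, 0, 0, 0, 0, 0, 40], [-4.6, 0, 0, 0, 0, 0, 40]],
])

```text
t: 8.6
tcp_pos: [0.4883, -0.207, 0.1335]
tool_rot: [-0.502, -0.499, 0.502, -0.498]
force: [0.1, -0.4, -0.4]
finger_gap: 0.65
```

```bash
python3 d.py 0.462 0.2045 0.20 0
python3 -c "
from h import *
s=snap('wrist','w5.png')
for c,a in blobs(s): print(c,a,watz(s,*c,.038))"
```

```text
t 8.60 tcp [ 0.4883 -0.207   0.1335] gap 0.650 q [-0.61  0.54  1.76 -0.    0.84 -0.6 ] F [ 0.1 -0.4 -0.4]
  shift [ -2.65  -1.17 -16.45] turn [-0.08 -0.01  0.01]
[276.   55.1] 4777 [ 0.48374516 -0.08686244  0.038     ]
[283.8 303.8] 12726 [ 0.48769507 -0.28968386  0.038     ]
```

Request:
carry_out([
  [[-1.2, -0.1, -1.2, 0, 0, 0, 40], [-2.2, -0.2, -2.8, 0, 0, 0, 40], [-2.6, -0.4, -4.4, 0, 0, 0, 40], [-2.6, -0.5, -6, 0, 0, 0, 40], [-2.6, -0.6, -7.6, 0, 0, 0, 40]],
])

```text
t: 9.15
tcp_pos: [0.4751, -0.0159, 0.1985]
tool_rot: [0.502, 0.497, -0.501, 0.499]
force: [0.6, -0.0, -1.0]
finger_gap: 0.648
```

Request:
carry_out([
  [[0, -0.1, -1.7, 0, 0, 0, 40], [0, -0.2, -3.4, 0, 0, 0, 40], [0, -0.3, -5.1, 0, 0, 0, 40], [0, -0.4, -6.8, 0, 0, 0, 40], [0, -0.5, -8.3, 0, 0, 0, 40]],
])

```text
t: 9.65
tcp_pos: [0.4636, 0.1923, 0.1979]
tool_rot: [0.502, 0.498, -0.501, 0.499]
force: [0.1, -0.2, -1.4]
finger_gap: 0.651
```

```bash
python3 d.py 0.462 0.2045 0.018 0
```

```text
t 9.65 tcp [0.4636 0.1923 0.1979] gap 0.651 q [0.17 0.41 1.77 0.   0.96 0.18] F [ 0.1 -0.2 -1.4]
  shift [ 7.2  -0.08 -0.48] turn [-0.07 -0.   -0.01]
```

Request:
carry_out([
  [[1.4, 0, -0.3, 0, 0, 0, 40], [2.8, 0, -0.5, 0, 0, 0, 40], [4.2, 0, -0.5, 0, 0, 0, 40], [5.4, 0, -0.5, 0, 0, 0, 40], [6.2, 0, -0.5, 0, 0, 0, 40]],
])

```text
t: 10.15
tcp_pos: [0.4635, 0.2028, 0.0408]
tool_rot: [-0.501, -0.499, 0.502, -0.498]
force: [-0.5, 0.4, 0.1]
finger_gap: 0.642
```

Request:
carry_out([
  [[0.5, 0, 0, 0, 0, 0, 40], [0.9, 0, 0, 0, 0, 0, 40], [1.0, 0, 0, 0, 0, 0, 40], [1.0, 0, 0, 0, 0, 0, 62], [1.0, 0, 0, 0, 0, 0, 75]],
])

```text
t: 10.65
tcp_pos: [0.4651, 0.203, 0.018]
tool_rot: [0.502, 0.498, -0.501, 0.499]
force: [0.5, -0.2, -1.3]
finger_gap: 0.87
```

Request:
carry_out([
  [[0, 0, 0, 0, 0, 0, 80], [-0.4, 0, 0, 0, 0, 0, 80], [-1.5, 0, 0, 0, 0, 0, 80], [-3.5, 0, 0, 0, 0, 0, 80], [-5.5, 0, 0, 0, 0, 0, 80]],
])

```text
t: 11.15
tcp_pos: [0.4635, 0.2027, 0.1564]
tool_rot: [-0.501, -0.499, 0.502, -0.498]
force: [1.5, 0.3, 0.1]
finger_gap: 0.937
```

```bash
python3 d.py 0.484 -0.087 0.18 -45
python3 -c "
from h import *
s=snap('wrist','w6.png')
for c,a in blobs(s): print(c,a,watz(s,*c,.036))
s=snap('side','s6.png')"
```

```text
t 11.15 tcp [0.4635 0.2027 0.1564] gap 0.937 q [0.19 0.48 1.8  0.   0.86 0.2 ] F [1.5 0.3 0.1]
  shift [-0.94  0.9  11.58] turn [8.92 0.01 0.01]
[285.  209.7] 3454 [0.46454426 0.19855686 0.036     ]
[274.4 283.8] 2909 [0.45414455 0.12556428 0.036     ]
```

View pics/w6.png

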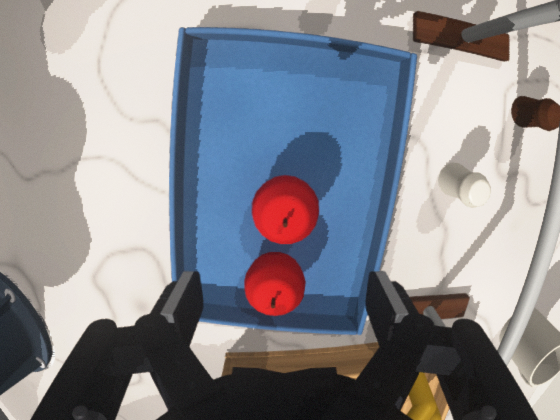

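View pics/s6.png

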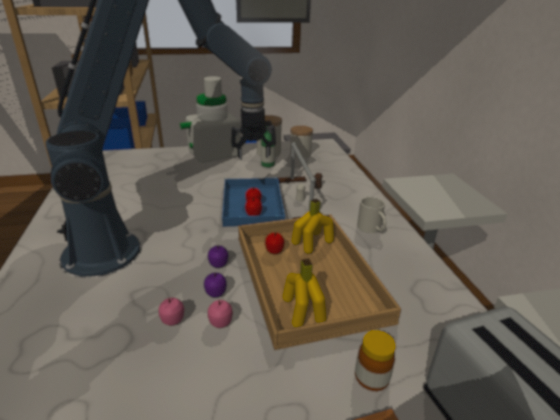

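Request:
carry_out([
  [[-0.8, 0.1, 1.0, 1.5, 0, 0, 80], [-1.0, 0.2, 2.2, 3, 0, 0, 80], [-1.0, 0.3, 3.5, 4.5, 0, 0, 80], [-1.0, 0.4, 4.8, 6, 0, 0, 80], [-1.0, 0.5, 6, 7.5, 0, 0, 80]],
])

```text
t: 11.75
tcp_pos: [0.4753, 0.0516, 0.18]
tool_rot: [0.636, 0.309, -0.636, 0.309]
force: [-0.3, 0.2, -0.3]
finger_gap: 0.932
```

```bash
python3 d.py 0.484 -0.087 0.17 -75
```

```text
t 11.75 tcp [0.4753 0.0516 0.18  ] gap 0.932 q [-0.13  0.41  1.85 -0.    0.88  0.54] F [-0.3  0.2 -0.3]
  shift [0.4  3.7  4.14] turn [ 7.36 -0.   -0.01]
```

Request:
carry_out([
  [[0, 0.7, 0.8, 1.5, 0, 0, 80], [0, 1.5, 1.7, 3, 0, 0, 80], [0, 2.3, 2.6, 4.5, 0, 0, 80], [0.2, 3.1, 3.4, 6, 0, 0, 80], [0.4, 3.7, 4.2, 7.4, 0, 0, 80]],
])

```text
t: 12.25
tcp_pos: [0.4846, -0.0884, 0.17]
tool_rot: [0.702, 0.091, -0.701, 0.091]
force: [0.5, 0.1, -0.3]
finger_gap: 0.936
```

Request:
carry_out([
  [[0, 0, 0, 0, 0, 0, 80], [0, 0, 0, 0, 0, 0, 80], [0, 0, 0, 0, 0, 0, 80], [0, 0, 0, 0, 0, 0, 80], [0, 0, 0, 0, 0, 0, 80]],
])

```text
t: 12.75
tcp_pos: [0.4842, -0.0859, 0.1697]
tool_rot: [0.701, 0.094, -0.701, 0.094]
force: [0.7, 0.6, -0.1]
finger_gap: 0.937
```

```bash
python3 d.py 0.484 -0.087 0.017 -75
python3 -c "
from h import *
s=snap('wrist','w7.png')
for c,a in blobs(s): print(c,a,watz(s,*c,.038))"
```

```text
t 12.75 tcp [ 0.4842 -0.0859  0.1697] gap 0.937 q [-0.4   0.44  1.83  0.    0.87  0.9 ] F [ 0.7  0.6 -0.1]
  shift [6.11 0.04 0.02] turn [ 0.04 -0.    0.  ]
[ 25.2 154.8] 1943 [0.46539358 0.19603718 0.038     ]
[ 73.6 178.1] 2319 [0.45494943 0.12358614 0.038     ]
[284.4 203.3] 3237 [ 0.48325856 -0.08708292  0.038     ]
```

View pics/w7.png

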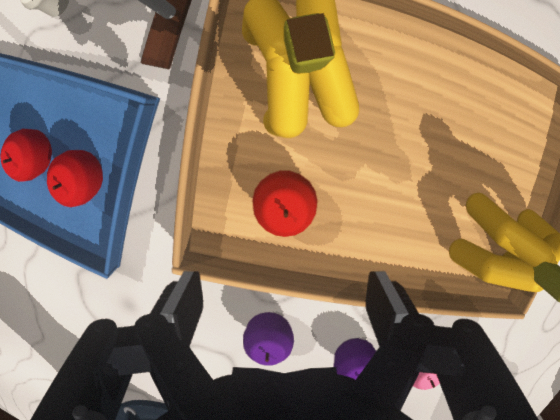

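Request:
carry_out([
  [[1.5, 0, 0, 0, 0, 0, 80], [3, 0, 0, 0, 0, 0, 80], [4.4, 0, 0, 0, 0, 0, 80], [5.6, 0, 0, 0, 0, 0, 80], [6.1, 0, 0, 0, 0, 0, 80]],
])

```text
t: 13.3
tcp_pos: [0.483, -0.086, 0.0148]
tool_rot: [-0.7, -0.094, 0.702, -0.092]
force: [0.3, -0.8, 0.2]
finger_gap: 0.94
```

Request:
carry_out([
  [[0, 0, 0, 0, 0, 0, 75], [0, 0, 0, 0, 0, 0, 50], [0, 0, 0, 0, 0, 0, 40], [0, 0, 0, 0, 0, 0, 40], [0, 0, 0, 0, 0, 0, 40]],
])

```text
t: 13.8
tcp_pos: [0.4852, -0.0872, 0.0186]
tool_rot: [0.702, 0.092, -0.7, 0.093]
force: [0.2, 0.5, 7.0]
finger_gap: 0.651
```

Request:
carry_out([
  [[0, 0, 0, 0, 0, 0, 40], [-0.5, 0, 0, 0, 0, 0, 40], [-2, 0, 0, 0, 0, 0, 40], [-4, 0, 0, 0, 0, 0, 40], [-6, 0, 0, 0, 0, 0, 40]],
])

```text
t: 14.3
tcp_pos: [0.4834, -0.0866, 0.169]
tool_rot: [-0.701, -0.093, 0.701, -0.093]
force: [0.5, 0.4, -1.0]
finger_gap: 0.65
```

```bash
python3 d.py 0.472 0.281 0.20 0
```

```text
t 14.30 tcp [ 0.4834 -0.0866  0.169 ] gap 0.650 q [-0.41  0.44  1.83 -0.    0.87  0.9 ] F [ 0.5  0.4 -1. ]
  shift [ -1.23 -14.32  -3.39] turn [-14.98   0.     0.02]
```

Request:
carry_out([
  [[-1.2, -1.2, -0.3, -1.5, 0, 0, 40], [-1.2, -2.6, -0.6, -3, 0, 0, 40], [-1.2, -4.1, -1.0, -4.5, 0, 0, 40], [-1.2, -5.6, -1.3, -6, 0, 0, 40], [-1.2, -7.1, -1.7, -7.5, 0, 0, 40]],
])

```text
t: 14.8
tcp_pos: [0.4781, 0.0969, 0.1981]
tool_rot: [0.633, 0.315, -0.633, 0.315]
force: [1.1, 0.0, -1.2]
finger_gap: 0.653
```

```bash
python3 d.py 0.472 0.281 0.20 0
```

```text
t 14.80 tcp [0.4781 0.0969 0.1981] gap 0.653 q [-0.03  0.39  1.81 -0.    0.94  0.62] F [ 1.1  0.  -1.2]
  shift [-0.08 -4.64 -5.73] turn [-7.42 -0.   -0.01]
```

Request:
carry_out([
  [[0, -0.9, -1.1, -1.5, 0, 0, 40], [0, -1.9, -2.3, -3, 0, 0, 40], [0, -2.9, -3.5, -4.5, 0, 0, 40], [0, -3.8, -4.7, -6, 0, 0, 40], [0, -4.6, -5.7, -7.4, 0, 0, 40]],
])

```text
t: 15.3
tcp_pos: [0.4735, 0.2804, 0.1979]
tool_rot: [0.5, 0.5, -0.5, 0.5]
force: [0.8, -0.0, -0.4]
finger_gap: 0.652
```

Request:
carry_out([
  [[0.5, 0, 0, 0, 0, 0, 40], [1.5, 0, 0, 0, 0, 0, 40], [3, 0, 0, 0, 0, 0, 40], [4.5, 0, 0, 0, 0, 0, 40], [6, 0, 0, 0, 0, 0, 40]],
])

```text
t: 15.8
tcp_pos: [0.474, 0.2778, 0.0464]
tool_rot: [0.502, 0.498, -0.502, 0.498]
force: [0.8, 0.4, -1.1]
finger_gap: 0.652
```

```bash
python3 d.py 0.472 0.281 0.018 0
```

```text
t 15.80 tcp [0.474  0.2778 0.0464] gap 0.652 q [ 0.33  0.71  1.76 -0.    0.67  0.34] F [ 0.8  0.4 -1.1]
  shift [ 1.14 -0.08 -0.13] turn [-0.1   0.   -0.01]
```

Request:
carry_out([
  [[0.6, 0, 0, 0, 0, 0, 40], [1.0, 0, 0, 0, 0, 0, 40], [1.1, 0, 0, 0, 0, 0, 40], [1.1, 0, 0, 0, 0, 0, 62], [1.1, 0, 0, 0, 0, 0, 75]],
])

```text
t: 16.3
tcp_pos: [0.4752, 0.2788, 0.0209]
tool_rot: [0.503, 0.498, -0.501, 0.499]
force: [-0.4, 0.4, 1.1]
finger_gap: 0.87
```

Request:
carry_out([
  [[0, 0, 0, 0, 0, 0, 80], [-0.4, 0, 0, 0, 0, 0, 80], [-2, 0, 0, 0, 0, 0, 80], [-4, 0, 0, 0, 0, 0, 80], [-6, 0, 0, 0, 0, 0, 80]],
])

```text
t: 16.8
tcp_pos: [0.4737, 0.2785, 0.1719]
tool_rot: [-0.502, -0.498, 0.502, -0.498]
force: [0.6, 0.3, -0.3]
finger_gap: 0.936
```

```bash
python3 d.py 0.602 -0.07 0.23 29
python3 -c "
from h import *
s=snap('wrist','w8.png')
for c,a in blobs(s): print(c,a,watz(s,*c,.036))
s=snap('top','t8.png')"
```

```text
t 16.80 tcp [0.4737 0.2785 0.1719] gap 0.936 q [0.33 0.51 1.68 0.   0.95 0.34] F [ 0.6  0.3 -0.3]
  shift [-2.32  5.23 13.9 ] turn [-5.88  0.    0.  ]
[284.3 203.1] 3101 [0.47429555 0.27546405 0.036     ]
[271.3 302.8] 4789 [0.46020151 0.16886546 0.036     ]
```

View pics/w8.png

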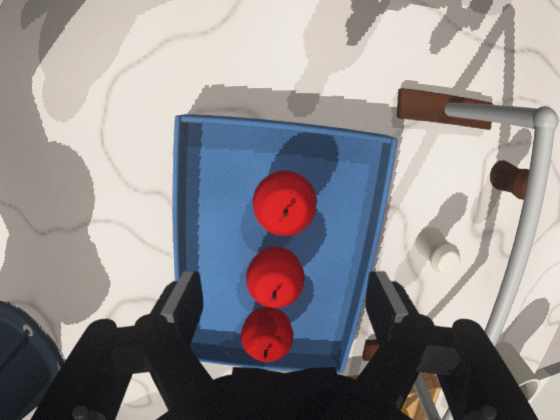

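View pics/t8.png

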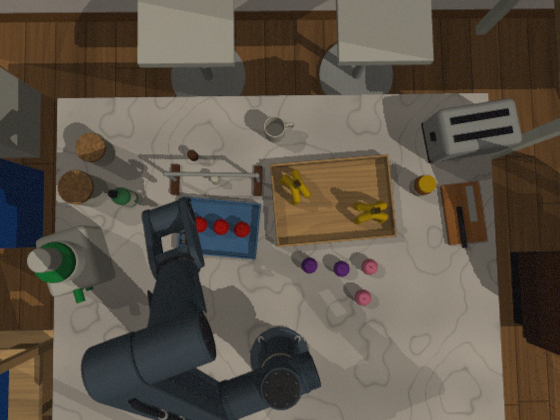

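All three apples stand in the tray, at wrist (284,203), (275,278) and (266,335). Next is the left bunch.

Request:
carry_out([
  [[-1.5, 0.2, 0.6, 0, 0, 0, 60], [-2.4, 0.6, 2, -1, 0, 0, 60], [-2.6, 1.2, 3.5, -2, 0, 0, 60], [-2.6, 1.8, 5, -3, 0, 0, 60], [-2.6, 2.4, 6.6, -4, 0, 0, 60]],
])

```text
t: 17.4
tcp_pos: [0.5332, 0.1121, 0.2356]
tool_rot: [0.407, 0.578, -0.406, 0.579]
force: [1.1, -0.1, -0.5]
finger_gap: 0.702
```

```bash
python3 d.py 0.602 -0.07 0.23 29
```

```text
t 17.40 tcp [0.5332 0.1121 0.2356] gap 0.702 q [ 0.    0.41  1.63  0.    1.1  -0.34] F [ 1.1 -0.1 -0.5]
  shift [0.23 0.11 7.79] turn [-1.83  0.01 -0.02]
```

Request:
carry_out([
  [[0, 0, 1.6, -0.5, 0, 0, 60], [0, 0.1, 3.2, -1, 0, 0, 60], [0, 0.1, 4.8, -1.5, 0, 0, 60], [0, 0.1, 6.2, -1.8, 0, 0, 60], [0, 0.1, 7, -1.8, 0, 0, 60]],
])

```text
t: 17.9
tcp_pos: [0.5947, -0.0534, 0.2349]
tool_rot: [0.362, 0.607, -0.362, 0.608]
force: [0.0, 1.4, -0.2]
finger_gap: 0.702
```

```bash
python3 -c "
from h import *
s=snap('wrist','w9.png'); import pickle; pickle.dump(s,open('w9.pkl','wb'))"; python3 d.py 0.602 -0.07 0.23 29
```

```text
t 17.95 tcp [ 0.5958 -0.0555  0.2349] gap 0.706 q [-0.28  0.49  1.5  -0.    1.15 -0.77] F [ 0.8 -1.1 -0.3]
  shift [ 0.2  -0.06  0.63] turn [-0.12  0.04 -0.01]
```

View pics/w9.png

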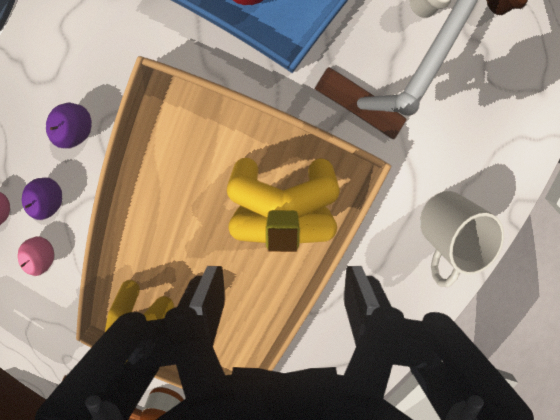

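```bash
python3 -c "
import pickle,cv2
s=pickle.load(open('w9.pkl','rb'))
im=s['image'][150:280,210:360,::-1]
cv2.imwrite('pics/c9.png',cv2.resize(im,None,fx=5,fy=4.6*1.0,interpolation=cv2.INTER_CUBIC))
"
```

```text
(no output)
```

View pics/c9.png

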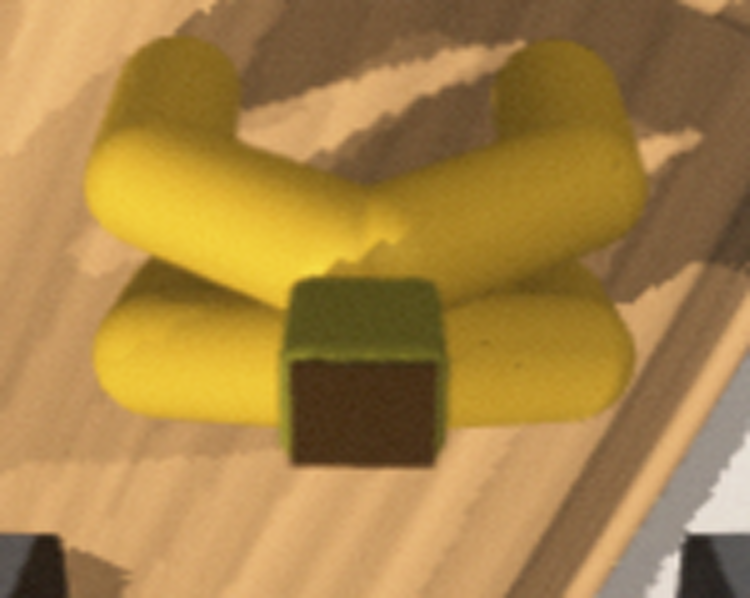

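```bash
python3 -c "
import pickle
from h import *
s=pickle.load(open('w9.pkl','rb'))
P=[]
for u,v in ((288,360),(437,360),(436,465),(292,465)): P.append(watz(s,210+u/5-.4,150+v/4.6-.4,.153))
P=np.array(P); print(P.round(4),P.mean(0)); d=P[1]-P[0]; e=P[2]-P[3]; print(np.degrees(np.arctan2(d[1],d[0])),np.degrees(np.arctan2(e[1],e[0])))
"; python3 d.py 0.602 -0.07 0.16 29
```

```text
[[ 0.5867 -0.0644  0.153 ]
 [ 0.6061 -0.0539  0.153 ]
 [ 0.6151 -0.0702  0.153 ]
 [ 0.5958 -0.0807  0.153 ]] [ 0.60090832 -0.06729307  0.153     ]
28.437358930433568 28.448390728920117
t 17.95 tcp [ 0.5958 -0.0555  0.2349] gap 0.706 q [-0.28  0.49  1.5  -0.    1.15 -0.77] F [ 0.8 -1.1 -0.3]
  shift [ 3.   -0.06  0.62] turn [-0.12  0.04 -0.01]
```

Request:
carry_out([
  [[0.5, 0, 0.3, 0, 0, 0, 60], [1.2, 0, 0.5, 0, 0, 0, 60], [1.8, 0, 0.55, 0, 0, 0, 60], [1.8, 0, 0.55, 0, 0, 0, 60], [1.8, 0, 0.55, 0, 0, 0, 60]],
])

```text
t: 18.45
tcp_pos: [0.5999, -0.0614, 0.189]
tool_rot: [0.361, 0.609, -0.361, 0.607]
force: [0.1, -0.8, 1.1]
finger_gap: 0.702
```

```bash
python3 d.py 0.601 -0.0678 0.118 28.4; python3 -c "
from h import *
s=snap('wrist','w10.png')"; python3 d.py 0.601 -0.0678 0.118 28.4
```

```text
t 18.45 tcp [ 0.5999 -0.0614  0.189 ] gap 0.702 q [-0.29  0.55  1.53  0.    1.06 -0.79] F [ 0.1 -0.8  1.1]
  shift [ 2.84 -0.08  0.25] turn [ 0.05 -0.02  0.01]
t 18.50 tcp [ 0.6005 -0.0617  0.1897] gap 0.704 q [-0.29  0.55  1.53  0.    1.06 -0.79] F [0.3 0.5 0.3]
  shift [ 2.87 -0.1   0.22] turn [ 0.05 -0.    0.  ]
```

View pics/w10.png

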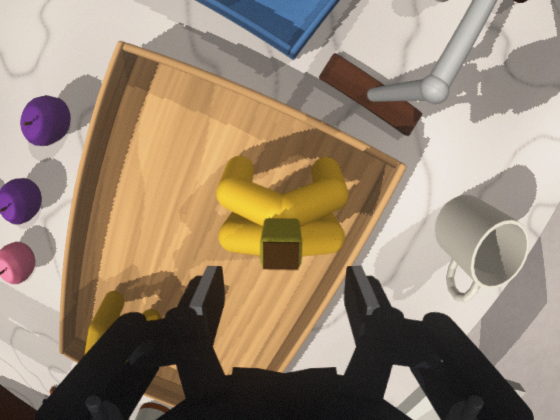

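Aligned: the stem top is at (281,255), between the fingers. I'll descend and grip.

Request:
carry_out([
  [[0.6, 0, 0.2, 0, 0, 0, 60], [1.2, -0.1, 0.25, 0, 0, 0, 60], [1.9, -0.1, 0.25, 0, 0, 0, 60], [2.5, -0.1, 0.25, 0, 0, 0, 60], [2.8, -0.1, 0.25, 0, 0, 0, 60]],
])

```text
t: 19.0
tcp_pos: [0.6008, -0.0695, 0.1179]
tool_rot: [0.361, 0.609, -0.361, 0.607]
force: [-0.4, 0.4, -0.2]
finger_gap: 0.702
```

Request:
carry_out([
  [[0, 0, 0, 0, 0, 0, 45], [0, 0, 0, 0, 0, 0, 30], [0, 0, 0, 0, 0, 0, 15], [0, 0, 0, 0, 0, 0, 10], [0, 0, 0, 0, 0, 0, 10]],
], force=70)

```text
t: 19.5
tcp_pos: [0.6022, -0.0698, 0.1203]
tool_rot: [0.361, 0.607, -0.361, 0.609]
force: [1.0, 0.1, 1.2]
finger_gap: 0.293
```

```bash
 python3 -c "
from h import *
s=snap('wrist','w11.png')"; python3 d.py 0.601 -0.0678 0.118 28.4
```

```text
t 19.55 tcp [ 0.6022 -0.0698  0.1203] gap 0.294 q [-0.3   0.64  1.58 -0.    0.92 -0.8 ] F [-0.1  0.2  1.2]
  shift [ 0.09 -0.   -0.09] turn [ 0.04  0.02 -0.02]
```

View pics/w11.png

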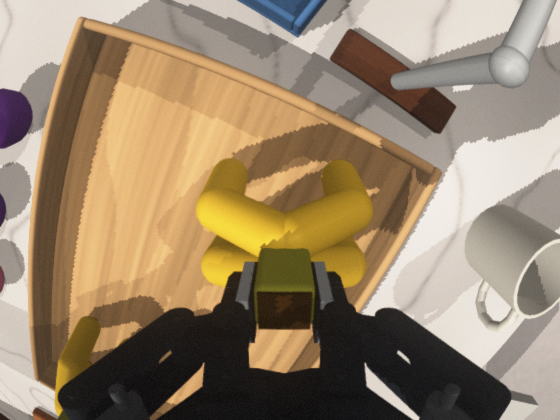

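Request:
carry_out([
  [[-0.6, 0, 0, 0, 0, 0, 10], [-1.8, 0, 0, 0, 0, 0, 10], [-3.2, 0, 0, 0, 0, 0, 10], [-4.6, 0, 0, 0, 0, 0, 10], [-6, 0, 0, 0, 0, 0, 10]],
])

```text
t: 20.05
tcp_pos: [0.6006, -0.0693, 0.2704]
tool_rot: [0.361, 0.609, -0.361, 0.607]
force: [0.5, 0.1, -2.5]
finger_gap: 0.294
```

Request:
carry_out([
  [[-1, 0, 0, 0, 0, 0, 10], [-2, 0, 0, 0.5, 0, 0, 10], [-2.4, 0, 0, 1, 0, 0, 10], [-2.4, 0, 0, 1.5, 0, 0, 10], [-2.4, 0, 0, 2, 0, 0, 10]],
])

```text
t: 20.55
tcp_pos: [0.6009, -0.0693, 0.3297]
tool_rot: [0.413, 0.574, -0.413, 0.574]
force: [0.1, 0.5, -2.0]
finger_gap: 0.296
```

```bash
 python3 -c "
from h import *
s=snap('side','s12.png');snap('wrist','w12.png')"; python3 d.py 0.6365 0.273 0.33 -1.8
```

```text
t 20.65 tcp [ 0.6008 -0.0693  0.3291] gap 0.294 q [-0.3   0.41  1.36  0.    1.38 -0.62] F [-0.6  0.2 -1.9]
  shift [ -0.03   5.72 -12.52] turn [ 4.08 -0.01  0.02]
```

View pics/s12.png

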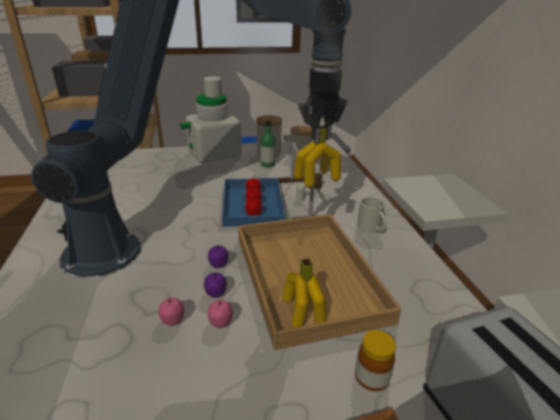

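View pics/w12.png

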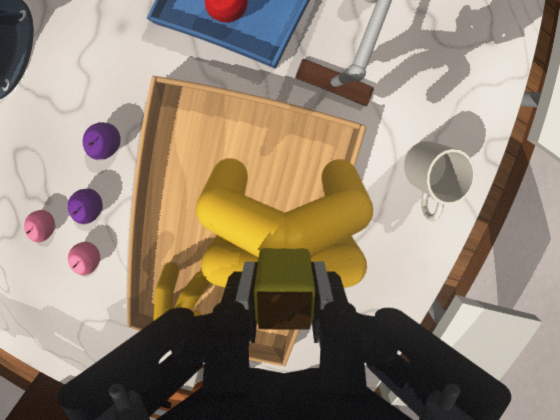

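Request:
carry_out([
  [[0, 0.4, -0.9, 0.5, 0, 0, 10], [0, 1, -2.1, 1.2, 0, 0, 10], [0, 1.6, -3.5, 2, 0, 0, 10], [0, 2.2, -4.9, 2.8, 0, 0, 10], [0, 2.8, -6.2, 3.5, 0, 0, 10]],
])

```text
t: 21.15
tcp_pos: [0.6178, 0.1013, 0.3289]
tool_rot: [0.495, 0.505, -0.496, 0.504]
force: [1.0, -0.6, -2.7]
finger_gap: 0.294
```

```bash
 python3 d.py 0.6365 0.273 0.33 -1.8
```

```text
t 21.15 tcp [0.6178 0.1013 0.3289] gap 0.294 q [-0.02  0.44  1.31  0.    1.4  -0.03] F [ 1.  -0.6 -2.7]
  shift [-0.04  0.87 -6.85] turn [ 0.56 -0.    0.02]
```

Request:
carry_out([
  [[0, 0.2, -1.6, 0.1, 0, 0, 10], [0, 0.4, -3.2, 0.3, 0, 0, 10], [0, 0.6, -4.7, 0.5, 0, 0, 10], [0, 0.8, -6, 0.55, 0, 0, 10], [0, 0.9, -6.7, 0.55, 0, 0, 10]],
])

```text
t: 21.65
tcp_pos: [0.637, 0.2704, 0.3286]
tool_rot: [-0.506, -0.494, 0.507, -0.493]
force: [-0.5, 0.1, -2.0]
finger_gap: 0.294
```

Request:
carry_out([
  [[0, 0, 0, 0, 0, 0, 10], [0, 0, 0, 0, 0, 0, 10], [0, 0, 0, 0, 0, 0, 10], [0, 0, 0, 0, 0, 0, 10], [0, 0, 0, 0, 0, 0, 10]],
])

```text
t: 22.15
tcp_pos: [0.6379, 0.2663, 0.3298]
tool_rot: [-0.508, -0.492, 0.508, -0.492]
force: [-0.7, 0.8, -1.9]
finger_gap: 0.291
```

```bash
 python3 -c "
from h import *
s=snap('side','s13.png');snap('wrist','w13.png');snap('top','t13.png')"; python3 d.py 0.6365 0.273 0.19 -1.8
```

```text
t 22.30 tcp [0.6378 0.2669 0.3297] gap 0.294 q [ 0.24  0.54  1.13 -0.    1.47  0.26] F [ 0.8 -0.  -2. ]
  shift [ 5.59 -0.06 -0.24] turn [ 0.02  0.   -0.  ]
```

View pics/s13.png

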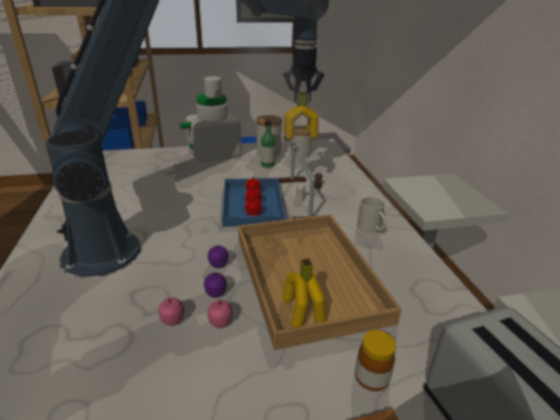

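View pics/w13.png

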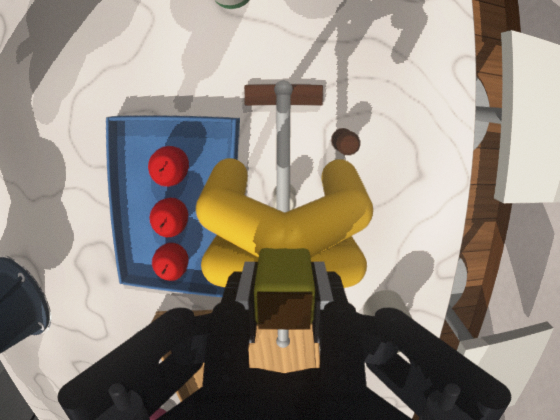

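View pics/t13.png

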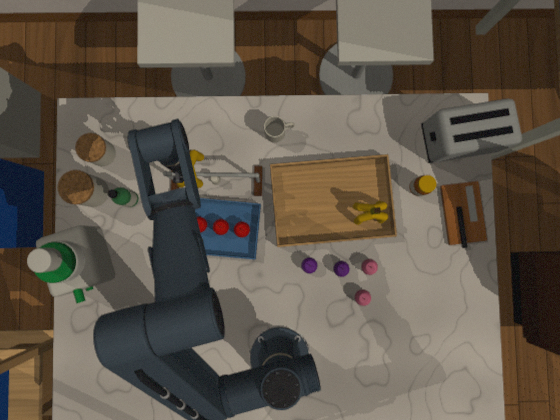

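The wrist view shows the bar running straight through the middle of the arch, at columns 281–284. I'll lower the bunch onto it.

Request:
carry_out([
  [[0.8, 0, -0.2, 0, 0, 0, 10], [1.8, 0, -0.2, 0, 0, 0, 10], [2.8, 0, -0.2, 0, 0, 0, 10], [3.8, 0, -0.2, 0, 0, 0, 10], [4.8, 0, -0.2, 0, 0, 0, 10]],
])

```text
t: 22.8
tcp_pos: [0.6379, 0.2725, 0.2088]
tool_rot: [0.507, 0.493, -0.507, 0.493]
force: [0.3, 0.4, -2.7]
finger_gap: 0.29
```

```bash
 python3 -c "
from h import *
s=snap('side','s14.png');a=cv2.imread('pics/s14.png')[80:240,220:400];cv2.imwrite('pics/s14c.png',cv2.resize(a,None,fx=4,fy=3.7))";  python3 d.py 0.637 0.273 0.19 -1.8
```

```text
t 22.85 tcp [0.6351 0.2717 0.2036] gap 0.294 q [ 0.24  0.65  1.27 -0.    1.23  0.27] F [-1.5 -0.5 -6. ]
  shift [ 0.54  0.08 -0.06] turn [0.03 0.03 0.1 ]
```

View pics/s14c.png

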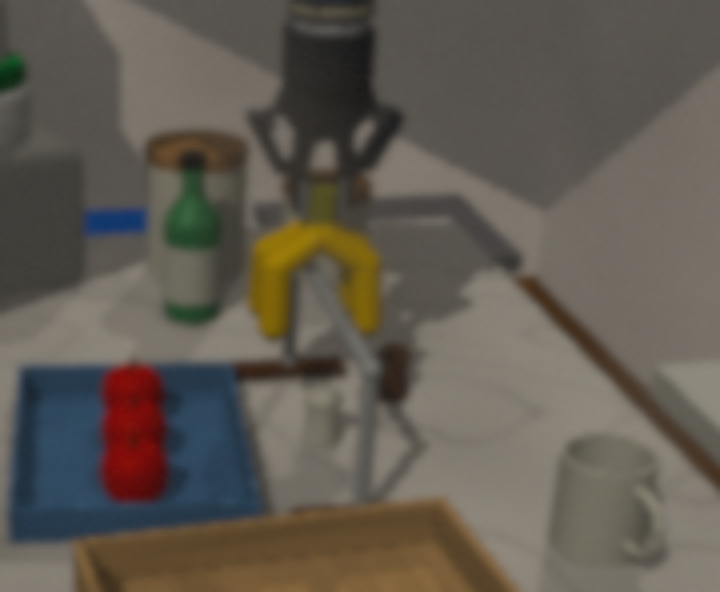

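Astride the bar. I'll lower it gently until contact.

Request:
carry_out([
  [[0.1, 0, 0, 0, 0, 0, 10], [0.3, 0, 0, 0, 0, 0, 10], [0.4, 0, 0, 0, 0, 0, 10], [0.5, 0, 0, 0, 0, 0, 10], [0.5, 0, 0, 0, 0, 0, 10]],
])

```text
t: 23.35
tcp_pos: [0.638, 0.2726, 0.1976]
tool_rot: [0.507, 0.493, -0.507, 0.493]
force: [-0.1, -0.3, -3.1]
finger_gap: 0.291
```

Request:
carry_out([
  [[0.1, 0, 0, 0, 0, 0, 10], [0.2, 0, 0, 0, 0, 0, 10], [0.3, 0, 0, 0, 0, 0, 10], [0.35, 0, 0, 0, 0, 0, 10], [0.35, 0, 0, 0, 0, 0, 10]],
])

```text
t: 23.85
tcp_pos: [0.6379, 0.2727, 0.1912]
tool_rot: [0.507, 0.493, -0.507, 0.493]
force: [-4.1, -1.3, 7.6]
finger_gap: 0.296
```

Request:
carry_out([
  [[-0.05, 0, 0, 0, 0, 0, 10], [-0.05, 0, 0, 0, 0, 0, 20], [-0.05, 0, 0, 0, 0, 0, 30], [-0.05, 0, 0, 0, 0, 0, 40], [-0.05, 0, 0, 0, 0, 0, 50]],
])

```text
t: 24.35
tcp_pos: [0.638, 0.2725, 0.1892]
tool_rot: [0.507, 0.493, -0.507, 0.493]
force: [-0.4, -0.3, 0.2]
finger_gap: 0.581
```

Request:
carry_out([
  [[0, 0, 0, 0, 0, 0, 60], [0, 0, 0, 0, 0, 0, 60], [0, 0, 0, 0, 0, 0, 60], [-0.4, 0, 0, 0, 0, 0, 60], [-1, 0, 0, 0, 0, 0, 60]],
])

```text
t: 24.85
tcp_pos: [0.6373, 0.2724, 0.2145]
tool_rot: [-0.506, -0.493, 0.508, -0.492]
force: [-0.0, 0.4, -0.7]
finger_gap: 0.704
```

Request:
carry_out([
  [[-1, 0, 0, 0, 0, 0, 60], [-2, 0, 0, 0, 0, 0, 60], [-3, 0, 0, 0, 0, 0, 60], [-4, 0, 0, 0, 0, 0, 60], [-5, 0, 0, 0, 0, 0, 60]],
])

```text
t: 25.35
tcp_pos: [0.638, 0.2726, 0.3427]
tool_rot: [0.508, 0.492, -0.506, 0.493]
force: [1.4, -0.0, 0.4]
finger_gap: 0.707
```

```bash
 python3 -c "
from h import *
s=snap('side','s15.png');a=cv2.imread('pics/s15.png')[80:240,220:400];cv2.imwrite('pics/s15c.png',cv2.resize(a,None,fx=4,fy=3.7))
snap('wrist','w15.png')";  python3 d.py 0.506 -0.331 0.30 -87.5
```

```text
t 25.45 tcp [0.6401 0.2732 0.3465] gap 0.705 q [0.24 0.53 1.1  0.   1.5  0.27] F [0.2 0.4 0.3]
  shift [ 1.73 -4.69 24.32] turn [17.17 -0.13 -0.08]
```

View pics/s15c.png

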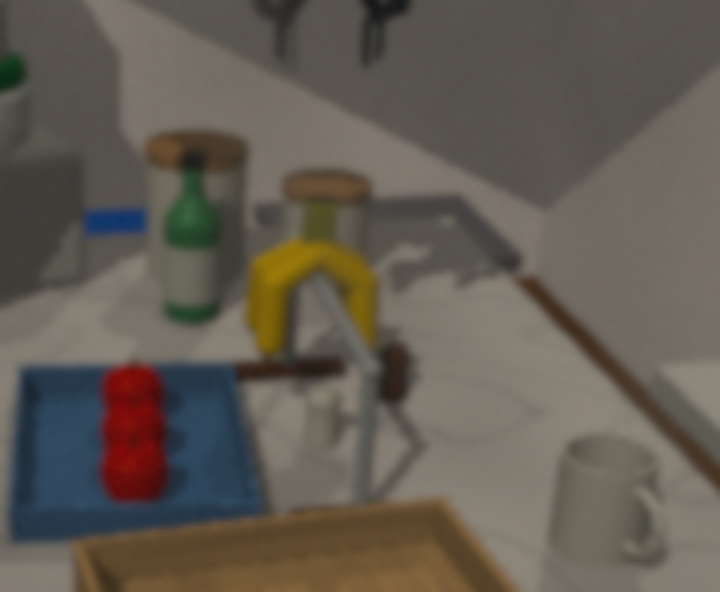

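View pics/w15.png

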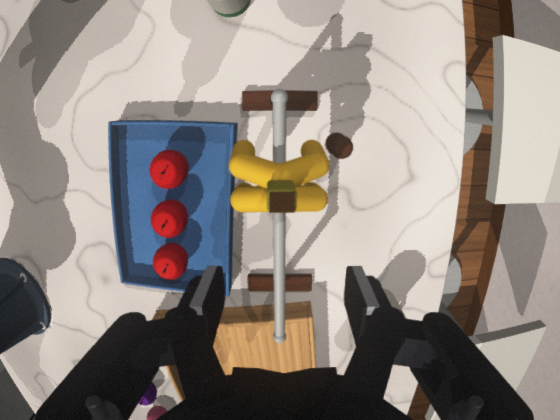

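The first bunch hangs freely, level on the bar at wrist (282,195). On to the second bunch.

Request:
carry_out([
  [[0, -0.3, 1.6, 1.2, 0, 0, 60], [0, -0.6, 3.3, 2.4, 0, 0, 60], [0, -0.9, 5, 3.6, 0, 0, 60], [0, -1.3, 6.7, 4.8, 0, 0, 60], [0, -1.6, 8.4, 6, 0, 0, 60]],
])

```text
t: 25.95
tcp_pos: [0.5907, 0.0624, 0.3397]
tool_rot: [-0.618, -0.344, 0.618, -0.343]
force: [0.5, -0.4, 0.2]
finger_gap: 0.7
```

```bash
python3 d.py 0.506 -0.331 0.30 -87.5
```

```text
t 25.95 tcp [0.5907 0.0624 0.3397] gap 0.700 q [-0.08  0.38  1.37 -0.    1.39  0.47] F [ 0.5 -0.4  0.2]
  shift [ 1.59  5.43 15.15] turn [11.13  0.    0.  ]
```

Request:
carry_out([
  [[0.2, 0.6, 1.6, 1.2, 0, 0, 60], [0.4, 1.1, 3.2, 2.4, 0, 0, 60], [0.6, 1.7, 4.8, 3.6, 0, 0, 60], [0.8, 2.3, 6.4, 4.8, 0, 0, 60], [1, 2.8, 8, 6, 0, 0, 60]],
])

```text
t: 26.45
tcp_pos: [0.5458, -0.1448, 0.3146]
tool_rot: [0.686, 0.172, -0.686, 0.172]
force: [0.1, -0.4, 0.3]
finger_gap: 0.7
```

```bash
python3 d.py 0.506 -0.331 0.25 -87.5
```

```text
t 26.45 tcp [ 0.5458 -0.1448  0.3146] gap 0.700 q [-0.46  0.36  1.48  0.    1.3   0.62] F [ 0.1 -0.4  0.3]
  shift [2.58 5.82 4.91] turn [ 5.12 -0.   -0.  ]
```

Request:
carry_out([
  [[0.5, 1.2, 1, 1.2, 0, 0, 60], [1, 2.4, 2, 2.4, 0, 0, 60], [1.6, 3.5, 3, 3.6, 0, 0, 60], [2.1, 4.7, 4, 4.6, 0, 0, 60], [2.6, 5.7, 4.8, 5.1, 0, 0, 60]],
])

```text
t: 26.95
tcp_pos: [0.5076, -0.3275, 0.2491]
tool_rot: [0.707, 0.016, -0.707, 0.016]
force: [0.9, -0.6, 0.2]
finger_gap: 0.702
```

Request:
carry_out([
  [[0, 0, 0, 0, 0, 0, 60], [0, 0, 0, 0, 0, 0, 60], [0, 0, 0, 0, 0, 0, 60], [0, 0, 0, 0, 0, 0, 60], [0, 0, 0, 0, 0, 0, 60]],
])

```text
t: 27.45
tcp_pos: [0.509, -0.3245, 0.2502]
tool_rot: [0.707, 0.018, -0.707, 0.018]
force: [0.2, 0.0, -0.6]
finger_gap: 0.703
```

```bash
 python3 -c "
from h import *
import pickle
s=snap('wrist','w16.png'); pickle.dump(s,open('w16.pkl','wb'))";  python3 d.py 0.506 -0.331 0.25 -87.5
```

```text
t 27.50 tcp [ 0.509  -0.3247  0.2502] gap 0.703 q [-0.75  0.48  1.47  0.    1.2   0.77] F [ 0.3 -0.2  0.2]
  shift [0.01 0.25 0.13] turn [ 0.09 -0.01 -0.01]
```

View pics/w16.png

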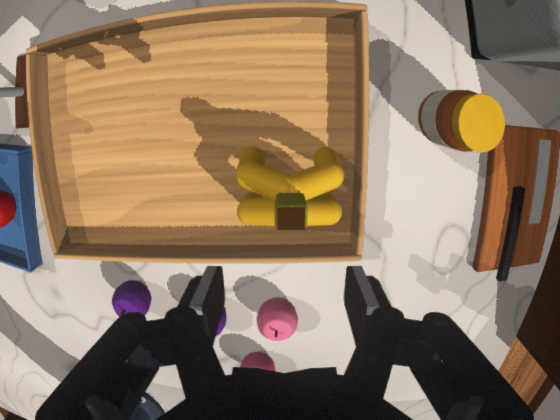

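```bash
python3 -c "
import pickle,cv2
s=pickle.load(open('w16.pkl','rb'))
im=s['image'][140:250,220:360,::-1]
cv2.imwrite('pics/c16.png',cv2.resize(im,None,fx=5,fy=5,interpolation=cv2.INTER_CUBIC))
"
```

```text
(no output)
```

View pics/c16.png

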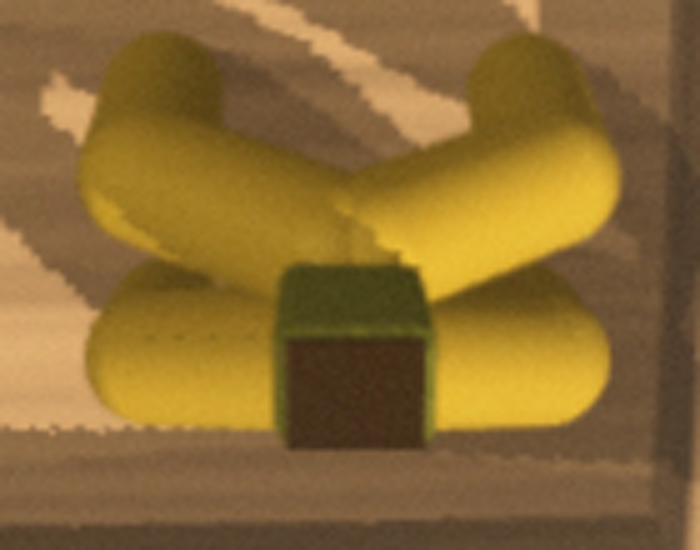

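```bash
python3 -c "
import pickle
from h import *
s=pickle.load(open('w16.pkl','rb'))
P=[]
for u,v in ((284,338),(425,337),(424,448),(288,448)): P.append(watz(s,220+u/5-.4,140+v/5-.4,.153))
P=np.array(P); print(P.round(4),P.mean(0)); d=P[1]-P[0]; e=P[2]-P[3]; print(np.degrees(np.arctan2(d[1],d[0])),np.degrees(np.arctan2(e[1],e[0])))
"; python3 d.py 0.507 -0.3305 0.16 -87.5
```

```text
[[ 0.5151 -0.3188  0.153 ]
 [ 0.5164 -0.3406  0.153 ]
 [ 0.498  -0.3418  0.153 ]
 [ 0.4969 -0.3203  0.153 ]] [ 0.5066186  -0.33036567  0.153     ]
-86.66445372866406 -87.1542950293716
t 27.50 tcp [ 0.509  -0.3247  0.2502] gap 0.703 q [-0.75  0.48  1.47  0.    1.2   0.77] F [ 0.3 -0.2  0.2]
  shift [3.61 0.23 0.09] turn [ 0.09 -0.01 -0.01]
```

Request:
carry_out([
  [[0.8, 0.2, 0.1, 0, 0, 0, 60], [1.6, 0.2, 0.1, 0, 0, 0, 60], [2.2, 0.2, 0.1, 0, 0, 0, 60], [2.5, 0.2, 0.1, 0, 0, 0, 60], [2.5, 0.2, 0.1, 0, 0, 0, 60]],
])

```text
t: 28.0
tcp_pos: [0.506, -0.3299, 0.1862]
tool_rot: [-0.706, -0.018, 0.707, -0.017]
force: [0.6, -0.7, 0.1]
finger_gap: 0.703
```

```bash
python3 d.py 0.5066 -0.3304 0.118 -87
```

```text
t 28.00 tcp [ 0.506  -0.3299  0.1862] gap 0.703 q [-0.76  0.55  1.53  0.    1.06  0.76] F [ 0.6 -0.7  0.1]
  shift [ 2.73  0.02 -0.03] turn [-0.02  0.02  0.02]
```

Request:
carry_out([
  [[0.6, 0, 0, 0, 0, 0, 60], [1.2, 0, 0, 0, 0, 0, 60], [1.8, 0, 0, 0, 0, 0, 60], [2.4, 0, 0, 0, 0, 0, 60], [2.75, 0, 0, 0, 0, 0, 60]],
])

```text
t: 28.5
tcp_pos: [0.5066, -0.3308, 0.1183]
tool_rot: [0.707, 0.018, -0.707, 0.018]
force: [-0.1, 0.6, 0.3]
finger_gap: 0.702
```

Request:
carry_out([
  [[0, 0, 0, 0, 0, 0, 45], [0, 0, 0, 0, 0, 0, 30], [0, 0, 0, 0, 0, 0, 15], [0, 0, 0, 0, 0, 0, 10], [0, 0, 0, 0, 0, 0, 10]],
], force=70)

```text
t: 29.0
tcp_pos: [0.5068, -0.3311, 0.1192]
tool_rot: [0.707, 0.017, -0.706, 0.018]
force: [1.0, 0.9, 2.2]
finger_gap: 0.294
```

Request:
carry_out([
  [[-0.3, 0, 0, 0, 0, 0, 10], [-1.5, 0, 0, 0, 0, 0, 10], [-3, 0, 0, 0, 0, 0, 10], [-4.6, 0, 0, 0, 0, 0, 10], [-6.2, 0, 0, 0, 0, 0, 10]],
])

```text
t: 29.5
tcp_pos: [0.5055, -0.3301, 0.2744]
tool_rot: [-0.706, -0.018, 0.707, -0.017]
force: [-0.6, -1.0, -3.0]
finger_gap: 0.297
```

Request:
carry_out([
  [[-1, 0, 0, 0, 0, 0, 10], [-2, 0, 0, -1, 0, 0, 10], [-2.2, 0, 0, -2.4, 0, 0, 10], [-2.2, 0, 0, -3.8, 0, 0, 10], [-2.2, 0, 0, -5.2, 0, 0, 10]],
])

```text
t: 30.0
tcp_pos: [0.5057, -0.3303, 0.3286]
tool_rot: [-0.684, -0.178, 0.685, -0.178]
force: [0.9, 0.1, -2.8]
finger_gap: 0.296
```

```bash
 python3 -c "
from h import *
snap('wrist','w17.png')"; python3 d.py 0.633 0.155 0.335 -1.8
```

```text
t 30.05 tcp [ 0.5056 -0.3302  0.3283] gap 0.302 q [-0.76  0.41  1.36 -0.    1.37  0.3 ] F [ 0.2 -0.9 -1.8]
  shift [ -0.26 -14.43 -13.95] turn [-11.78  -0.     0.02]
```

View pics/w17.png

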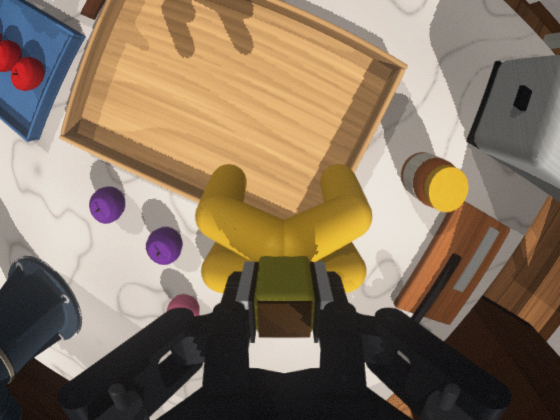

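Request:
carry_out([
  [[0, -0.6, -0.6, -1, 0, 0, 10], [-0.1, -1.5, -1.4, -2, 0, 0, 10], [-0.2, -2.6, -2.5, -3.2, 0, 0, 10], [-0.3, -3.8, -3.6, -4.4, 0, 0, 10], [-0.3, -5, -4.8, -5.6, 0, 0, 10]],
])

```text
t: 30.55
tcp_pos: [0.5507, -0.162, 0.3359]
tool_rot: [-0.622, -0.337, 0.622, -0.337]
force: [0.6, -0.3, -2.8]
finger_gap: 0.292
```

```bash
python3 d.py 0.633 0.155 0.335 -1.8
```

```text
t 30.55 tcp [ 0.5507 -0.162   0.3359] gap 0.292 q [-0.48  0.35  1.43 -0.    1.36  0.1 ] F [ 0.6 -0.3 -2.8]
  shift [  0.04  -4.16 -12.42] turn [-6.26  0.    0.01]
```

Request:
carry_out([
  [[0, -0.5, -1.4, -1, 0, 0, 10], [0, -0.9, -2.8, -2, 0, 0, 10], [0, -1.4, -4.2, -3, 0, 0, 10], [0, -1.9, -5.6, -4, 0, 0, 10], [0, -2.3, -7, -4.8, 0, 0, 10]],
])

```text
t: 31.05
tcp_pos: [0.5979, 0.0164, 0.3355]
tool_rot: [-0.538, -0.459, 0.538, -0.458]
force: [-0.0, -0.5, -2.2]
finger_gap: 0.296
```

```bash
python3 d.py 0.633 0.155 0.335 -1.8
```

```text
t 31.05 tcp [0.5979 0.0164 0.3355] gap 0.296 q [-0.16  0.39  1.37 -0.    1.38 -0.  ] F [-0.  -0.5 -2.2]
  shift [ 0.02  0.51 -5.7 ] turn [-1.46 -0.    0.02]
```

Request:
carry_out([
  [[0, 0.1, -1.4, -0.4, 0, 0, 10], [0, 0.2, -2.8, -0.8, 0, 0, 10], [0, 0.3, -4, -1.2, 0, 0, 10], [0, 0.4, -5, -1.4, 0, 0, 10], [0, 0.5, -5.5, -1.45, 0, 0, 10]],
])

```text
t: 31.55
tcp_pos: [0.6323, 0.1506, 0.3353]
tool_rot: [-0.508, -0.492, 0.508, -0.491]
force: [-0.7, 0.1, -1.8]
finger_gap: 0.295
```

Request:
carry_out([
  [[0, 0, 0, 0, 0, 0, 10], [0, 0, 0, 0, 0, 0, 10], [0, 0, 0, 0, 0, 0, 10], [0, 0, 0, 0, 0, 0, 10], [0, 0, 0, 0, 0, 0, 10]],
])

```text
t: 32.05
tcp_pos: [0.6328, 0.1474, 0.336]
tool_rot: [-0.509, -0.491, 0.509, -0.491]
force: [-0.5, 0.5, -2.7]
finger_gap: 0.294
```

```bash
 python3 -c "
from h import *
snap('wrist','w18.png')
s=snap('side','s18.png');a=cv2.imread('pics/s18.png')[80:240,220:400];cv2.imwrite('pics/s18c.png',cv2.resize(a,None,fx=4,fy=3.7))"; python3 d.py 0.633 0.155 0.205 -1.8
```

```text
t 32.15 tcp [0.6328 0.1477 0.3359] gap 0.293 q [ 0.06  0.47  1.23 -0.    1.44  0.09] F [ 0.3  0.7 -3. ]
  shift [ 5.24 -0.   -0.29] turn [-0.03  0.   -0.  ]
```

View pics/w18.png

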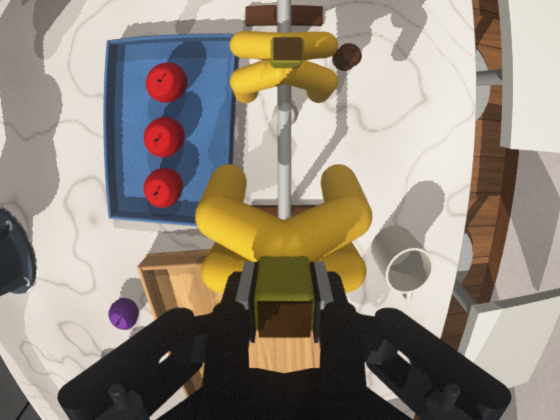

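View pics/s18c.png

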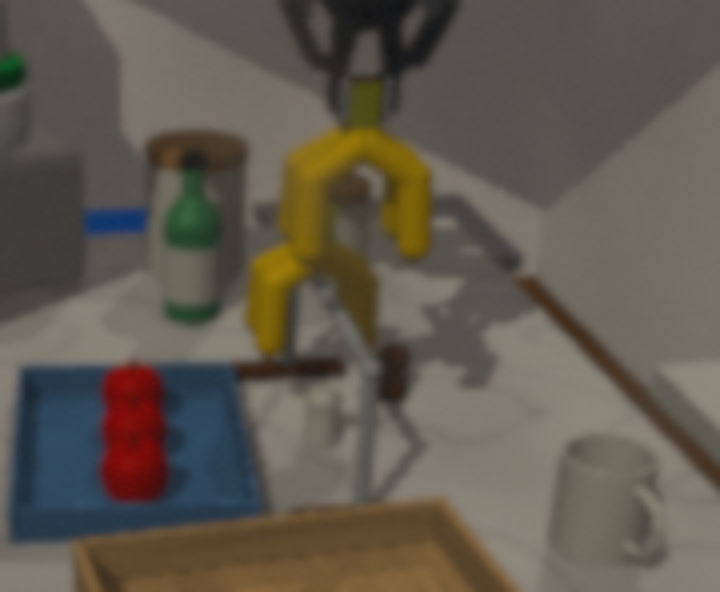

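Aligned again: the bar is at column 284, through the arch. Lowering.

Request:
carry_out([
  [[0.8, 0, -0.1, 0, 0, 0, 10], [1.8, 0, -0.2, 0, 0, 0, 10], [3.0, 0, -0.2, 0, 0, 0, 10], [4.2, 0, -0.2, 0, 0, 0, 10], [5.2, 0, -0.2, 0, 0, 0, 10]],
])

```text
t: 32.65
tcp_pos: [0.6325, 0.1532, 0.2043]
tool_rot: [-0.508, -0.492, 0.509, -0.491]
force: [0.0, -0.7, -2.9]
finger_gap: 0.293
```

Request:
carry_out([
  [[0.1, 0, 0, 0, 0, 0, 10], [0.2, 0, 0, 0, 0, 0, 10], [0.3, 0, 0, 0, 0, 0, 10], [0.4, 0, 0, 0, 0, 0, 10], [0.4, 0, 0, 0, 0, 0, 10]],
])

```text
t: 33.15
tcp_pos: [0.6334, 0.1535, 0.1968]
tool_rot: [0.509, 0.491, -0.508, 0.492]
force: [0.3, 0.2, -2.9]
finger_gap: 0.294
```

Request:
carry_out([
  [[0.1, 0, 0, 0, 0, 0, 10], [0.2, 0, 0, 0, 0, 0, 10], [0.25, 0, 0, 0, 0, 0, 10], [0.3, 0, 0, 0, 0, 0, 10], [0.3, 0, 0, 0, 0, 0, 10]],
])

```text
t: 33.65
tcp_pos: [0.6334, 0.1534, 0.1896]
tool_rot: [0.509, 0.491, -0.508, 0.492]
force: [-0.5, 0.8, 4.5]
finger_gap: 0.294
```

Contact made. Releasing.

Request:
carry_out([
  [[0, 0, 0, 0, 0, 0, 10], [0, 0, 0, 0, 0, 0, 20], [0, 0, 0, 0, 0, 0, 30], [0, 0, 0, 0, 0, 0, 40], [0, 0, 0, 0, 0, 0, 50]],
])

```text
t: 34.15
tcp_pos: [0.633, 0.1534, 0.1879]
tool_rot: [-0.508, -0.492, 0.508, -0.492]
force: [-0.2, 0.4, -0.8]
finger_gap: 0.583
```

Request:
carry_out([
  [[0, 0, 0, 0, 0, 0, 60], [0, 0, 0, 0, 0, 0, 60], [0, 0, 0, 0, 0, 0, 60], [-0.4, 0, 0, 0, 0, 0, 60], [-1, 0, 0, 0, 0, 0, 60]],
])

```text
t: 34.65
tcp_pos: [0.6323, 0.1533, 0.213]
tool_rot: [-0.508, -0.492, 0.509, -0.491]
force: [0.5, -1.2, 0.6]
finger_gap: 0.704
```

Request:
carry_out([
  [[-1, 0, 0, 0, 0, 0, 60], [-2, 0, 0, 0, 0, 0, 60], [-3.5, 0, 0, 0, 0, 0, 60], [-5, 0, 0, 0, 0, 0, 60], [-6, 0, 0, 0, 0, 0, 60]],
])

```text
t: 35.15
tcp_pos: [0.6338, 0.1535, 0.3676]
tool_rot: [0.51, 0.49, -0.507, 0.493]
force: [0.5, -0.0, 0.7]
finger_gap: 0.7
```

Request:
carry_out([
  [[0, 0, 1.5, 0, 0, 0, 60], [0, 0, 3, 0, 0, 0, 60], [0, 0, 4.5, 0, 0, 0, 60], [0, 0, 6, 0, 0, 0, 60], [0, 0, 7.5, 0, 0, 0, 60]],
])

```text
t: 35.65
tcp_pos: [0.6265, -0.0353, 0.3644]
tool_rot: [0.508, 0.491, -0.508, 0.492]
force: [-0.5, -0.6, -0.2]
finger_gap: 0.701
```

Request:
carry_out([
  [[0, -1, 1.5, 0, 0, 0, 60], [0, -1.5, 3, 0, 0, 0, 60], [0, -2, 4.5, 0, 0, 0, 60], [0, -2, 6, 0, 0, 0, 60], [0, -2, 6.5, 0, 0, 0, 60]],
])

```text
t: 36.15
tcp_pos: [0.5709, -0.1984, 0.3643]
tool_rot: [-0.509, -0.49, 0.509, -0.492]
force: [-0.3, 0.8, 0.3]
finger_gap: 0.702
```

```bash
 python3 -c "
from h import *
s=snap('top','t19.png')
for c,a in blobs(s,minA=30): print(c,a,atz(s,*c,.036))
a=cv2.imread('pics/t19.png')[110:270,90:300];cv2.imwrite('pics/t19c.png',cv2.resize(a,None,fx=3.6,fy=3.6))
s=snap('side','s19.png');a=cv2.imread('pics/s19.png')[80:240,220:400];cv2.imwrite('pics/s19c.png',cv2.resize(a,None,fx=4,fy=3.7))"; python3 d.py 0.633 0.155 0.205 -1.8
```

```text
[198.8 224.3] 177 [0.47444282 0.27441752 0.036     ]
[220.5 226.6] 182 [0.46479879 0.19791346 0.036     ]
[241.4 229.1] 177 [0.45449009 0.12414962 0.036     ]
t 36.25 tcp [ 0.5713 -0.1965  0.3638] gap 0.705 q [-0.52  0.38  1.31  0.    1.45 -0.48] F [-0.3  1.3 -0.7]
  shift [  6.35   1.95 -14.14] turn [-0.05  0.   -0.01]
```

View pics/t19c.png

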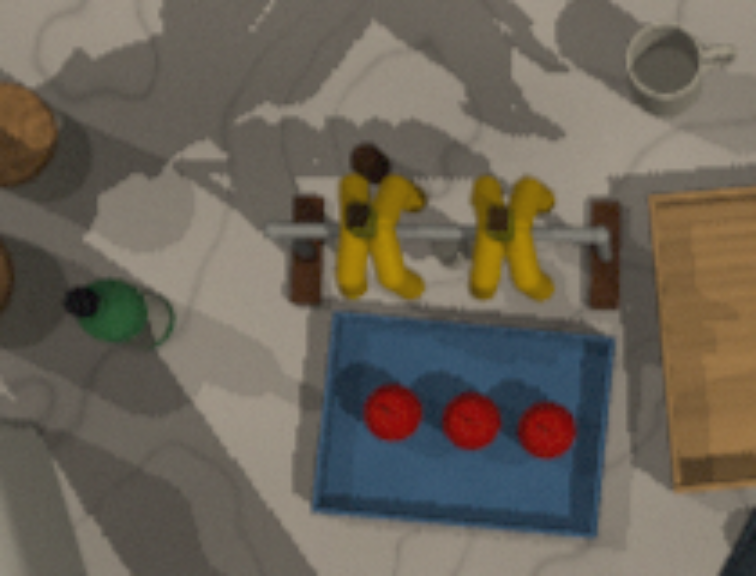

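View pics/s19c.png

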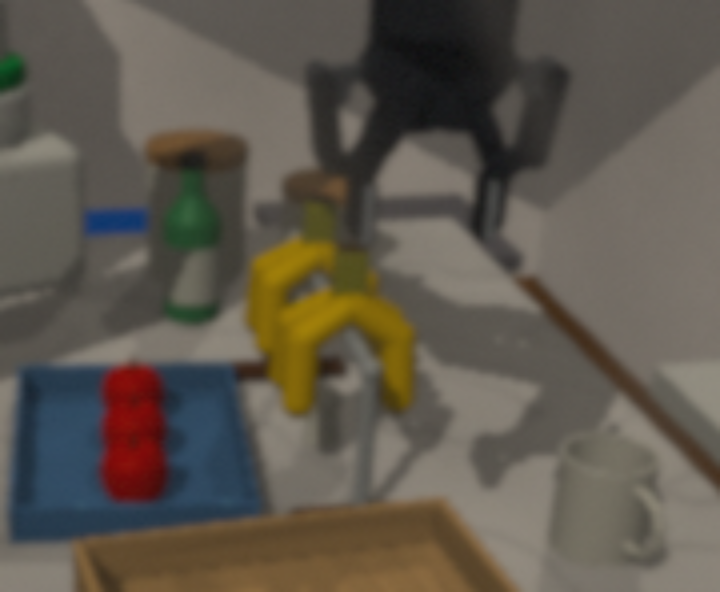

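View pics/t19.png

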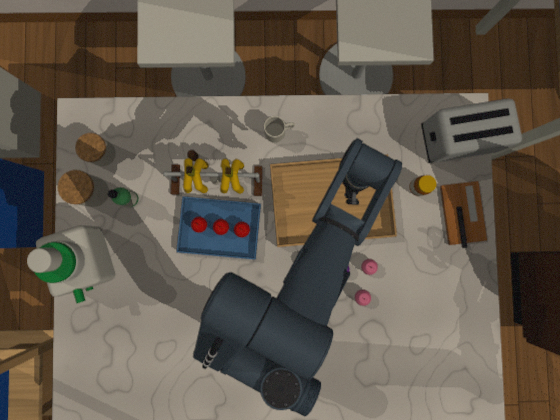

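```bash
 python3 -c "
from h import *
s=snap('top','t20.png')
for u,v in ((358,214),(499,217)): print(atz(s,90+u/3.6-.4,110+v/3.6-.4,.223))
a=cv2.imread('pics/t19.png').astype(int);b=cv2.imread('pics/t20.png').astype(int)
print(np.abs(a-b)[150:205,165:265].mean())
"
```

```text
[0.64217259 0.27295809 0.223     ]
[0.63743779 0.15006756 0.223     ]
1.9741818181818183
```

```bash
 python3 -c "
from h import *
print(manip.sign_off())"
```

```text
the job is handed in; nothing more can be done
None
```

All the fruit from the crate is put away and the job is handed in at about 36 s of robot time. The hand-in reports no verdict, so success isn't confirmed beyond my own checks. The crate held five pieces: three red apples and two bunches of bananas. I left the purple and pink look-alikes alone.

**Final checks:**
- **Apples:** all three stand in the tray at about (0.474, 0.274), (0.465, 0.198) and (0.454, 0.124), all well inside its edges.
- **Bananas:** both bunches hang astride the bar, two bananas on each side, about 60 mm either side of the bar's middle. The stem tops are about 5 mm from the bar line, so the tilt is only a few degrees.
- **Bystanders:** the salt, pepper, mug, jar and bottle looked upright and in place in the last pictures. I judged that by eye and did not measure it.
- **Gripper:** it was empty and well clear of everything.

No check failed or disagreed. The first bunch met the bar slightly off-centre, with about 4 N of sideways force, but settled level once released.

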